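# Unload the coupon soak stand

### The job

Unlock the soak stand by turning its knob until it clicks over, then take out every coupon carrier, turning each so that its flat foot comes up through the slot in the guard, and set them all in the drain tray, wholly inside its rim. When the stand is empty, turn the knob back until it clicks home in the locked position. Leave the bottle, the beaker and the timer where they are.

Things in the scene. Friction and masses are not known exactly. Their poses are not given: they have to be found in the camera images.
- stand: Grey soak stand, fixed: a 184 x 184 mm block of four square wells (74 mm inside, floor 12 mm above the bench) under a steel guard plate whose top is 86 mm above the bench. Origin: centre of the block's underside, z up; the stand may be turned about z. At its +y end stands a housing 78 (x) x 88 (y) x 115 mm high, centred at y = 149 mm, with the lock knob on top.
- keeper_mid (a point): Middle of the flat aluminium keeper bar, which runs along the stand's y between the wells, 16 mm wide, 104 to 109 mm above the bench. When locked, its four teeth (14 mm wide, reaching 34 mm to each side) lie over the carriers' collars and hold them down; unlocking slides it 34 mm toward the housing, which clears all the wells.
- lock_knob (a joint): Black bar knob on the housing; it turns about the vertical. 0 = locked, 1.2 rad = unlocked; it grows anticlockwise seen from above; hard stops at both ends. It is indexed: about 0.12 N m is needed to carry it past the middle (0.6 rad), after which it clicks by itself to the other end and stays there; let go short of the middle it springs back.
- knob_grip (a point): On the knob's axis, at the height to grip, 147 mm above the bench. The grip bar is 14 mm thick, 56 mm long and reaches from 123 to 160 mm above the bench. Its length lies along the stand's y when locked (joint 0) and turns with the joint; this point's y axis always lies along the bar.
- tray: Loose open aluminium drain tray, 220 (x) x 250 (y) x 24 mm, walls and floor 4 mm. Origin: centre of its underside.
- carrier_0: Coupon carrier, white plastic and steel, 147 mm long, 160 g, all alike; stands by itself. Origin: centre of its foot's underside; z up along it. Foot 56 (x) x 26 (y) x 40 mm, 10 mm rod, round collar of 42 mm at z = 84 to 88 mm, flat handle on top. At the start it stands on the floor of its well, its foot turned across the slot. None from the start if absent (well empty).
- handle_0 (a point): Centre of the flat upright handle of carrier_0, on its axis, 126 mm above the foot's underside; axes as the carrier's. The handle is 44 mm wide (x), 12 mm thick (y), from z = 105 to 147 mm.
- well_0 (a point): Centre of the guard's slot over the well in which carrier_0 starts, at the guard's top; stand x = -43, y = -43 mm. The slot is 66 mm long (stand's x) and 36 mm wide (stand's y): the foot passes only with the carrier's x along the stand's x, either way round, within about 0.15 rad, and nearly central.
- carrier_1: Coupon carrier, white plastic and steel, 147 mm long, 160 g, all alike; stands by itself. Origin: centre of its foot's underside; z up along it. Foot 56 (x) x 26 (y) x 40 mm, 10 mm rod, round collar of 42 mm at z = 84 to 88 mm, flat handle on top. At the start it stands on the floor of its well, its foot turned across the slot. None from the start if absent (well empty).
- handle_1 (a point): Centre of the flat upright handle of carrier_1, on its axis, 126 mm above the foot's underside; axes as the carrier's. The handle is 44 mm wide (x), 12 mm thick (y), from z = 105 to 147 mm.
- well_1 (a point): Centre of the guard's slot over the well in which carrier_1 starts, at the guard's top; stand x = -43, y = 43 mm. The slot is 66 mm long (stand's x) and 36 mm wide (stand's y): the foot passes only with the carrier's x along the stand's x, either way round, within about 0.15 rad, and nearly central.
- carrier_2: Coupon carrier, white plastic and steel, 147 mm long, 160 g, all alike; stands by itself. Origin: centre of its foot's underside; z up along it. Foot 56 (x) x 26 (y) x 40 mm, 10 mm rod, round collar of 42 mm at z = 84 to 88 mm, flat handle on top. At the start it stands on the floor of its well, its foot turned across the slot. None from the start if absent (well empty).
- handle_2 (a point): Centre of the flat upright handle of carrier_2, on its axis, 126 mm above the foot's underside; axes as the carrier's. The handle is 44 mm wide (x), 12 mm thick (y), from z = 105 to 147 mm.
- well_2 (a point): Centre of the guard's slot over the well in which carrier_2 starts, at the guard's top; stand x = 43, y = -43 mm. The slot is 66 mm long (stand's x) and 36 mm wide (stand's y): the foot passes only with the carrier's x along the stand's x, either way round, within about 0.15 rad, and nearly central.
- carrier_3: Coupon carrier, white plastic and steel, 147 mm long, 160 g, all alike; stands by itself. Origin: centre of its foot's underside; z up along it. Foot 56 (x) x 26 (y) x 40 mm, 10 mm rod, round collar of 42 mm at z = 84 to 88 mm, flat handle on top. At the start it stands on the floor of its well, its foot turned across the slot. None from the start if absent (well empty).
- handle_3 (a point): Centre of the flat upright handle of carrier_3, on its axis, 126 mm above the foot's underside; axes as the carrier's. The handle is 44 mm wide (x), 12 mm thick (y), from z = 105 to 147 mm.
- well_3 (a point): Centre of the guard's slot over the well in which carrier_3 starts, at the guard's top; stand x = 43, y = 43 mm. The slot is 66 mm long (stand's x) and 36 mm wide (stand's y): the foot passes only with the carrier's x along the stand's x, either way round, within about 0.15 rad, and nearly central.
- media_bottle: Bystander: screw-cap glass bottle, 71 mm wide, 132 mm high. Origin: centre of its underside.
- beaker: Bystander: empty glass beaker, 64 mm wide, 78 mm high. Origin: centre of its underside.
- timer: Bystander: bench timer lying flat, 73 x 65 x 19 mm. Origin: centre of its underside.
Mind the look-alikes: they are no part of the job. What is shaped like the carrier_1 but blue or green is not meant.

How it is judged:
By the outcome, as a careful person would: the job done as asked, in the order asked, and still so for the second after the job is handed in, with the robot touching nothing.
Of carrier_0, carrier_1, carrier_2, carrier_3 only 3 to 4 are there at a start; the rules pass over those that are not, and their reading is None.
At some moment in a run one of tray may be knocked a few centimetres aside while the robot is not near it.
Once in a run the grip may slacken for a moment while it holds something.
It also fails if it takes over 210 s, if anything falls off the work surface, if the arm or the gripper's body presses on something with over 40 N, if the wrist force passes 120 N, or if a joint passes its speed limit or range.

### The arm

A 7-joint arm with a two-finger parallel gripper is mounted at the origin on a cart in front of the work surface, level with it; the furniture and walls round the work are solid. World frame = base frame: x ahead of the robot, y to its left, z up, the work surface at z = 0. Lengths are in m, angles in rad, forces in N, time in s.
With the tool pointing down it reaches from about 0.4 to 0.875 m from the base axis. Payload 19.3 kg.
Tool frame: the origin (TCP) lies midway between the tips of the shut fingers; the grasp point (between the pads) lies 19 mm behind it (bot.pinch_z is the distance from the TCP to the grasp point, in m); z points along the fingers, y is the line along which they close (so a half turn about z gives the same grasp; the last joint's range is limited). The gripper opens to 85 mm and grips with 20 to 120 N. Pads are 22 mm wide; open, the fingers measure 114 mm over their backs; the gripper's body (76 mm by 85 mm) begins 54 mm behind the grasp point. The pads swing forward as they close: fully open they stand 13 mm farther back than shut.
Start: joints at [1.161, 0.521, -0.036, 1.599, 0.021, 1.021, -0.113], TCP at [0.208, -0.589, 0.231] pointing down, gripper open.
Joint ranges: [-2.91, 2.91], [-0.3, 2.13], [-1.5, 1.42], [0.17, 2.43], [-1.26, 4.41], [0.16, 1.93], [-2.52, 2.52]. Speed limits (rad/s): [1.89, 1.89, 2.39, 2.39, 3.01, 3.01, 3.01].

### API

Orientations are given as [roll, pitch, yaw] about the fixed x, y, z axes, in that order (R = Rz(yaw) Ry(pitch) Rx(roll)).
In Python, from workcell import observe, viewer, bot gives the robot as it stands. The module is installed in compiled form; this text tells all that it offers.
- The arm moves only by the tool play_rows, never from a script. Its argument "motion" is a list of rows, each a list of 7 numbers: the shift along the tool's x, y, z in cm, then the turn, a rotation vector about the tool's x, y, z in rad, then the opening, from -1 (shut) to 1 (fully open), so that 0 is half open. A call has exactly 5 rows; each row is the pose to reach, as a shift and turn from the pose commanded when the call began, along the tool's axes at that moment; what a row does not reach only later rows make up. A row lasts 1/10 s, in which the tool goes at most 50 mm and 8.59 degrees, less where a joint would pass 70% of its speed; a pose out of reach is approached as far as the arm can. A call with a gripper value outside its range is refused whole. The fingers move at their own pace and stop on an object; "squeeze" is the grip in N (left out, the last holds). Time passes only in rows, so rows that repeat a pose let the fingers close, or fill a call up. It gives the time, the measured TCP pose, the force, the opening and the grip force at its end, in the units of the state.
- observe(): the state, without advancing time (a new reading comes with each control period).
- viewer.grab_frame(name): name is "side" or "top" or "wrist"; returns (picture, depth): 400x640x3 uint8, red, green, blue; 400x640 float32, m along the optical axis (not along the pixel's ray), 0 where there is no reading.
- viewer.camera_info(name): a dict with "fx", "fy", "cx", "cy" (pixels), "R" (3x3) and "t" (3): a world point X has camera coordinates R X + t. Camera axes: x right, y down, z forward; pixel columns grow to the right and rows downward; lengths in m; the calibration is good to about 2 mm. A picture is of the moment at which its call begins: read the wrist's pose just before it. camera_info takes no time and is no camera call; for the wrist camera it gives the pose at the moment of the call.
- bot.job_done(): hands the job in; it is judged then, once.
The state is a dict: "clock": time; "qpos": joint angles; "qd": joint speeds; "joint_efforts": joint torques, N m; "position": TCP position; "tool_rot": TCP orientation; "force": force on the tool from outside, world axes, zero at the start; "moment": the same for the moment, N m; "grip_width": finger opening in m; "finger_force": force on a finger pad.
Only numpy, scipy, OpenCV 4.12 (cv2) and the standard library are available. Lean on these libraries where they do the work, as an engineer would, in place of code of your own. Each camera call takes 0.05 s, during which the arm holds its last target. There are 200 camera calls.

## Working session

There is one attempt and no reset: what is moved stays moved. The work goes in short steps, Python scripts to look and compute and a tool call to move; the robot and the scene stay as the last step left them, time stands still between calls to the robot, and variables do not carry over. Pictures are saved under pics/ and viewed, at most 14 in all, crops included, and the job is handed in when it is done.

Besides the shell and the picture viewer there is one more tool, called after "Call:" by a JSON object that holds its "api" and its "payload". play_rows: Moves the arm, as the interface text tells. Its arguments: {"type":"object","properties":{"motion":{"type":"array"},"squeeze":{"type":"number"}},"required":["motion"]}

```bash
mkdir -p pics
cat > h.py <<'E'
import numpy as np, cv2
from scipy.spatial.transform import Rotation as Ro
from workcell import observe, viewer, bot
def grab(n):
    ci=viewer.camera_info(n); im,d=viewer.grab_frame(n); return im,d,ci
def pts(d,ci):
    v,u=np.indices(d.shape); z=d
    c=np.stack([(u-ci['cx'])/ci['fx']*z,(v-ci['cy'])/ci['fy']*z,z],-1)
    P=(c-np.array(ci['t']))@np.array(ci['R']); P[d<=0]=np.nan; return P
def save(n,im): cv2.imwrite('pics/'+n,im[...,::-1])
E
python3 - <<'E'
from h import *
s=observe(); print({k:np.round(v,3) for k,v in s.items()}, bot.pinch_z)
for n in ['top','side']:
    im,d,ci=grab(n); save(n+'0.png',im); np.savez(n+'0.npz',im=im,d=d,P=pts(d,ci)); print(n,{k:np.round(v,3).tolist() for k,v in ci.items()})
E
```

```text
{'clock': np.float64(0.0), 'qpos': array([ 1.161,  0.522, -0.036,  1.6  ,  0.021,  1.021, -0.113]), 'qd': array([ 0.001, -0.   , -0.001,  0.001,  0.001, -0.002, -0.   ]), 'joint_efforts': array([-2.0000e-03, -9.2711e+01,  1.9800e+00, -3.6993e+01,  1.8000e-02,
        8.0000e-03,  0.0000e+00]), 'position': array([ 0.208, -0.589,  0.231]), 'tool_rot': array([-3.141,  0.   ,  0.34 ]), 'force': array([ 0.21 , -0.226, -0.399]), 'moment': array([0.012, 0.009, 0.003]), 'finger_force': np.float64(0.0), 'grip_width': np.float64(0.085)} 0.0187
top {'fx': 489.699, 'fy': 489.699, 'cx': 323.84, 'cy': 207.327, 'R': [[-0.015, -1.0, 0.01], [-0.985, 0.013, -0.174], [0.174, -0.012, -0.985]], 't': [-0.037, 0.592, 1.286]}
side {'fx': 397.395, 'fy': 397.395, 'cx': 320.597, 'cy': 195.935, 'R': [[0.999, -0.032, -0.004], [-0.023, -0.611, -0.791], [0.023, 0.791, -0.611]], 't': [-0.575, 0.091, 1.231]}
```

View pics/top0.png

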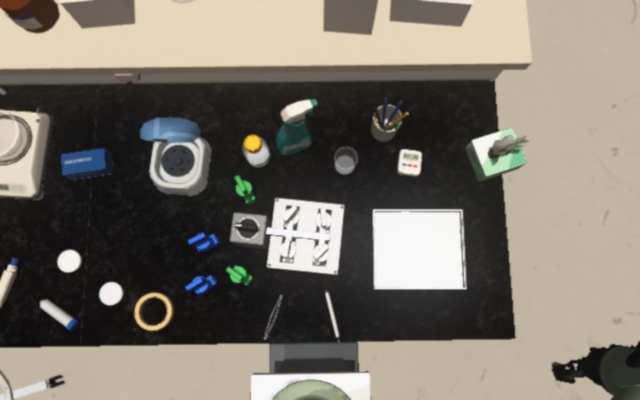

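View pics/side0.png

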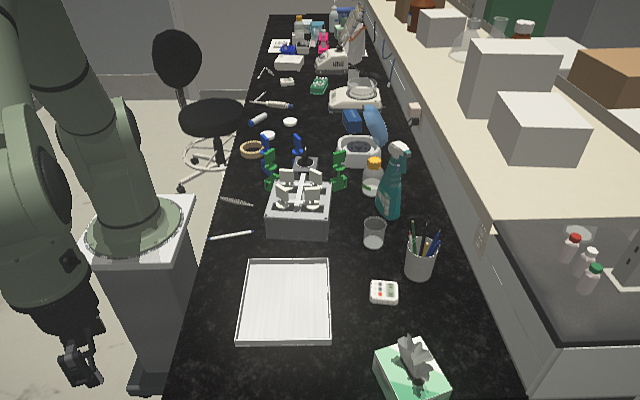

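The top view shows the stand at about (305,235), the knob at (248,228), the tray at (419,249), the bottle at (256,150), the beaker at (346,160) and the timer at (409,162). The look-alikes are blue at (203,241) and (200,284), and green at (244,189) and (238,275). The carriers I want are the white ones inside the stand, near (290,216), (323,219), (288,250) and (321,252).

Run:
```python
from h import *
f=np.load('top0.npz'); P=f['P']; im=f['im']
def rect(m,name,z=None):
    p=P[m][:,:2]; 
    r=cv2.minAreaRect((p*1000).astype(np.float32)); print(name,m.sum(),[np.round(x,1) for x in r]); return r
v,u=np.indices(P.shape[:2]); Z=P[...,2]
def box(a,b,c,d): return (u>=a)&(u<b)&(v>=c)&(v<d)
m=box(262,350,190,280)&(abs(Z-.086)<.006); rect(m,'plate')
m=box(225,272,205,250)&(abs(Z-.115)<.006); rect(m,'housing')
m=box(225,272,205,250)&(Z>.14)&(Z<.18); rect(m,'knob')
m=box(365,475,200,300)&(Z>.013)&(Z<.04); rect(m,'tray')
m=box(262,350,190,280)&(Z>.135); 
n,l,st,c=cv2.connectedComponentsWithStats(m.astype(np.uint8))
for i in range(1,n):
    if st[i,4]>8: print(c[i]); print(np.nanmedian(Z[l==i])); rect(l==i,'h')
# other heights
print(np.histogram(Z[box(262,350,190,280)],bins=np.arange(0,.2,.01)))
save('crop_top.png',cv2.resize(im[180:290,225:355],None,fx=6,fy=5,interpolation=cv2.INTER_CUBIC))
```

```text
plate 3022 [array([512.5,  14.1]), array([202.3, 184.4]), np.float64(83.3)]
housing 717 [array([527.5, 144.5]), array([105.5,  78.5]), np.float64(83.5)]
knob 144 [array([528.4, 153.3]), array([56.6, 14.1]), np.float64(84.0)]
tray 583 [array([ 478.9, -304.9]), array([251.7, 216.6]), np.float64(89.1)]
[289.53333333 213.20952381]
0.15806403037116373
h 105 [array([560.8,  42.3]), array([13.1, 44.4]), np.float64(48.1)]
[322.79545455 217.25      ]
0.15811208180932834
h 88 [array([549.4, -41.3]), array([44.3, 12. ]), np.float64(5.4)]
[285.75490196 248.09803922]
0.15819580817714934
h 102 [array([473. ,  52.1]), array([12.6, 43.9]), np.float64(81.1)]
[320.08421053 251.54736842]
0.15891635361076253
h 95 [array([463.2, -33.6]), array([12.4, 42.2]), np.float64(43.8)]
(array([1379,  206,   37,   40,   65,  125,   49,   56, 2863,  381,  600,
        269,   23,   16,   26,  254,  101,    0,    0]), array([0.  , 0.01, 0.02, 0.03, 0.04, 0.05, 0.06, 0.07, 0.08, 0.09, 0.1 ,
       0.11, 0.12, 0.13, 0.14, 0.15, 0.16, 0.17, 0.18, 0.19]))
```

View pics/crop_top.png

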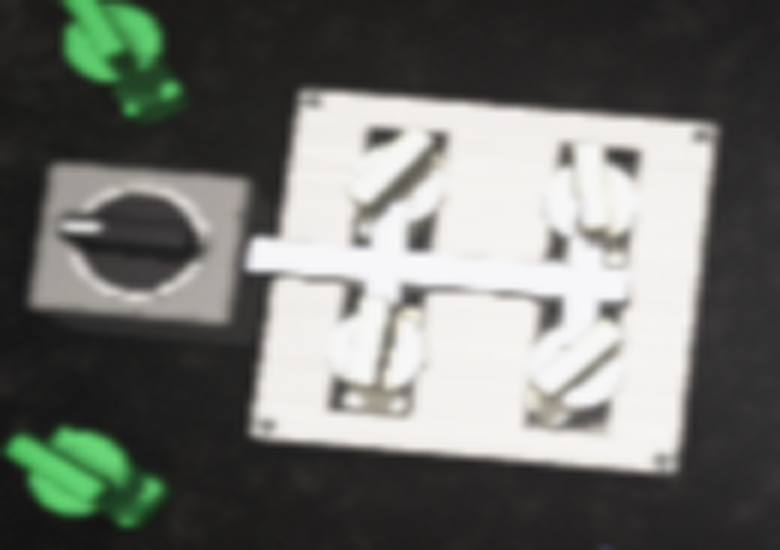

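All four carriers are white, stand in the four wells, and have handle tops at 0.158 m as expected. The stand's origin comes out near (0.511, 0.005) with yaw −0.115, and the knob and the plate agree on that. Handle yaws (°) are h0 −46, h1 −9, h2 +5 and h3 −42. Next I move to the knob.

```bash
cat > plan.py <<'E'
import sys
from h import *
def plan(wps):
    """waypoints x y z yaw (world, mm/deg), chained; prints tool shift cm + rotvec"""
    s=observe(); p=np.array(s['position']); R=Ro.from_euler('xyz',s['tool_rot'])
    print('now',np.round(p*1000,1),np.round(np.degrees(s['tool_rot']),1),'w',round(float(s['grip_width'])*1000,1),'F',round(float(s['finger_force']),1),'f',np.round(s['force'],1),'t',round(float(s['clock']),1),'q7',round(float(s['qpos'][6]),2))
    for x,y,z,yaw in wps:
        q=np.array([x,y,z])/1000; T=Ro.from_euler('xyz',[np.pi,0,np.radians(yaw)])
        print((x,y,z,yaw),'->',np.round(R.inv().apply(q-p)*100,2).tolist(),np.round((R.inv()*T).as_rotvec(),3).tolist())
        p,R=q,T
if __name__=='__main__':
    plan([list(map(float,a.split(','))) for a in sys.argv[1:]])
E
python3 plan.py 500,-150,250,50 528,153,230,83.4 528,153,128,83.4
```

```text
now [ 208.2 -589.   230.8] [-179.9    0.    19.5] w 85.4 F 0.0 f [ 0.4 -0.  -0.1] t 0.1 q7 -0.11
(500.0, -150.0, 250.0, 50.0) -> [42.14, -31.67, -1.89] [-0.001, -0.0, -0.533]
(528.0, 153.0, 230.0, 83.4) -> [25.01, -17.33, 2.0] [0.0, 0.0, -0.583]
(528.0, 153.0, 128.0, 83.4) -> [-0.0, -0.0, 10.2] [0.0, 0.0, 0.0]
```

Call:
{"api": "play_rows", "payload": {"motion": [[4, -3, -0.2, 0, 0, -0.05, 0], [8, -6, -0.4, 0, 0, -0.1, 0], [12, -9, -0.5, 0, 0, -0.15, 0], [14, -10.5, -0.6, 0, 0, -0.18, 0], [14, -10.5, -0.6, 0, 0, -0.18, 0]]}}

```text
clock: 0.6
position: [0.3078, -0.4406, 0.2375]
tool_rot: [-3.141, -0.001, 0.526]
force: [-0.4, -0.0, -0.1]
grip_width: 0.0426
finger_force: 0.0
```

Call:
{"api": "play_rows", "payload": {"motion": [[4, -3, -0.2, 0, 0, -0.05, 0], [8, -6, -0.4, 0, 0, -0.1, 0], [12, -9, -0.5, 0, 0, -0.15, 0], [16, -10, -0.6, 0, 0, -0.2, 0], [16, -10, -0.6, 0, 0, -0.2, 0]]}}

```text
clock: 1.1
position: [0.3976, -0.2739, 0.2436]
tool_rot: [3.141, -0.002, 0.727]
force: [-0.4, -1.1, -0.3]
grip_width: 0.0426
finger_force: 0.0
```

```bash
python3 plan.py 528,30,250,65 528,153,230,83.4 528,153,128,83.4
```

```text
now [ 397.6 -273.9  243.6] [ 1.80e+02 -1.00e-01  4.17e+01] w 42.6 F 0.0 f [-0.4 -1.1 -0.3] t 1.1 q7 -0.45
(528.0, 30.0, 250.0, 65.0) -> [29.94, -14.04, -0.59] [0.001, -0.002, -0.407]
(528.0, 153.0, 230.0, 83.4) -> [11.15, -5.2, 2.0] [0.0, 0.0, -0.321]
(528.0, 153.0, 128.0, 83.4) -> [-0.0, -0.0, 10.2] [0.0, 0.0, 0.0]
```

Call:
{"api": "play_rows", "payload": {"motion": [[4, -2, -0.1, 0, 0, -0.05, 0], [8, -4, -0.3, 0, 0, -0.1, 0], [12, -5.6, -0.3, 0, 0, -0.15, 0], [15, -7, -0.3, 0, 0, -0.2, 0], [15, -7, -0.3, 0, 0, -0.2, 0]]}}

```text
clock: 1.6
position: [0.4626, -0.1225, 0.2462]
tool_rot: [-3.141, -0.001, 0.926]
force: [-0.9, -0.7, -0.1]
grip_width: 0.0429
finger_force: 0.0
```

Call:
{"api": "play_rows", "payload": {"motion": [[4, -1, 0, 0, 0, -0.05, 0], [8, -2.5, 0, 0, 0, -0.1, 0], [12, -4, 0, 0, 0, -0.15, 0], [15, -4, 0, 0, 0, -0.2, 0], [15, -4, 0, 0, 0, -0.2, 0]]}}

```text
clock: 2.1
position: [0.5217, 0.0203, 0.246]
tool_rot: [-3.141, -0.002, 1.124]
force: [-0.9, -0.7, 0.9]
grip_width: 0.0426
finger_force: 0.0
```

```bash
python3 plan.py 528,153,230,83.4 528,153,128,83.4
```

```text
now [521.7  20.3 246. ] [-1.80e+02 -1.00e-01  6.44e+01] w 42.6 F 0.0 f [-0.9 -0.7  0.9] t 2.1 q7 -0.78
(528.0, 153.0, 230.0, 83.4) -> [12.24, -5.17, 1.62] [-0.0, -0.002, -0.331]
(528.0, 153.0, 128.0, 83.4) -> [-0.0, -0.0, 10.2] [0.0, 0.0, 0.0]
```

Call:
{"api": "play_rows", "payload": {"motion": [[4, -2, 0.5, 0, 0, -0.08, 0], [8, -3.5, 1, 0, 0, -0.17, 0], [12.2, -5.2, 1.6, 0, 0, -0.26, 0], [12.2, -5.2, 1.6, 0, 0, -0.33, 0], [12.2, -5.2, 1.6, 0, 0, -0.33, 0]]}}

```text
clock: 2.6
position: [0.5266, 0.1495, 0.2297]
tool_rot: [-3.14, 0.001, 1.451]
force: [0.0, -1.2, 0.6]
grip_width: 0.0428
finger_force: 0.0
```

```bash
python3 plan.py 528,153,128,83.4
python3 - <<'E'
from h import *
im,d,ci=grab('wrist'); P=pts(d,ci); save('w1.png',im)
m=(P[...,2]>.14)&(P[...,2]<.17)
n,l,st,c=cv2.connectedComponentsWithStats(m.astype(np.uint8))
for i in range(1,n):
    if st[i,4]>100:
        r=cv2.minAreaRect((P[l==i][:,:2]*1000).astype(np.float32)); print(st[i,4],c[i].round(),np.nanmedian(P[l==i][:,2]).round(3),[np.round(x,1) for x in r])
E
```

```text
now [526.6 149.5 229.7] [-179.9    0.    83.1] w 42.8 F 0.0 f [ 0.  -1.2  0.6] t 2.6 q7 -0.76
(528.0, 153.0, 128.0, 83.4) -> [0.37, 0.11, 10.17] [-0.001, 0.001, -0.005]
1608 [63. 26.] 0.146 [array([392.2, 280.8]), array([12.6, 38.2]), np.float64(32.2)]
870 [262.  17.] 0.146 [array([507.7, 271.4]), array([12.1, 24. ]), np.float64(26.8)]
1488 [495. 154.] 0.146 [array([642.3, 173.7]), array([44.7, 12.5]), np.float64(27.7)]
1345 [144. 178.] 0.146 [array([414.3, 185.2]), array([44.2, 12.6]), np.float64(54.0)]
1917 [325. 202.] 0.159 [array([530.5, 156.7]), array([55.3, 14. ]), np.float64(83.2)]
539 [367. 328.] 0.157 [array([553.4,  54.3]), array([12.5, 20.8]), np.float64(48.1)]
879 [281. 338.] 0.156 [array([485. ,  53.8]), array([13.7, 23.5]), np.float64(80.9)]
```

View pics/w1.png

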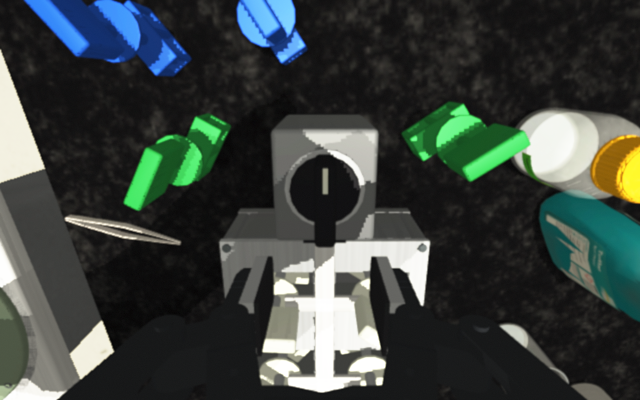

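The wrist view shows the black knob at pixel (325,190), pointer straight, with the fingers either side of its axis. The knob measures (530,156), so I lower onto it.

Call:
{"api": "play_rows", "payload": {"motion": [[0.2, 0.1, 2, 0, 0, 0, 0], [0.2, 0.1, 5, 0, 0, 0, 0], [0.2, 0.1, 8, 0, 0, 0, 0], [0.2, 0.1, 10, 0, 0, 0, 0], [0.2, 0.1, 10, 0, 0, 0, 0]], "squeeze": 40}}

```text
clock: 3.15
position: [0.527, 0.1496, 0.1282]
tool_rot: [-3.138, 0.002, 1.445]
force: [-0.5, 0.2, -0.2]
grip_width: 0.0429
finger_force: 0.0
```

Call:
{"api": "play_rows", "payload": {"motion": [[0, 0, 0, 0, 0, 0, -1], [0, 0, 0, 0, 0, 0, -1], [0, 0, 0, 0, 0, 0, -1], [0, 0, 0, 0, 0, 0, -1], [0, 0, 0, 0, 0, 0, -1]]}}

```text
clock: 3.65
position: [0.5289, 0.1515, 0.1317]
tool_rot: [3.139, -0.0, 1.449]
force: [1.7, -4.5, 8.7]
grip_width: 0.0134
finger_force: 41.3
```

Call:
{"api": "play_rows", "payload": {"motion": [[0, 0, -0.3, 0, 0, -0.12, -1], [0, 0, -0.3, 0, 0, -0.24, -1], [0, 0, -0.3, 0, 0, -0.36, -1], [0, 0, -0.3, 0, 0, -0.48, -1], [0, 0, -0.3, 0, 0, -0.6, -1]]}}

```text
clock: 4.15
position: [0.5304, 0.1516, 0.1331]
tool_rot: [3.137, 0.001, 2.053]
force: [28.0, 5.1, -39.1]
grip_width: 0.0131
finger_force: 42.2
```

Call:
{"api": "play_rows", "payload": {"motion": [[0, 0, 0, 0, 0, -0.12, -1], [0, 0, 0, 0, 0, -0.24, -1], [0, 0, 0, 0, 0, -0.36, -1], [0, 0, 0, 0, 0, -0.48, -1], [0, 0, 0, 0, 0, -0.6, -1]]}}

```text
clock: 4.65
position: [0.5316, 0.1528, 0.1332]
tool_rot: [3.135, 0.004, 2.653]
force: [37.9, 14.6, -50.3]
grip_width: 0.0128
finger_force: 40.5
```

Call:
{"api": "play_rows", "payload": {"motion": [[0, 0, 0, 0, 0, 0, -1], [0, 0, 0, 0, 0, 0, 0], [0, 0, 0, 0, 0, 0, 0], [0, 0, 0, 0, 0, 0, 0], [0, 0, 0, 0, 0, 0, 0]]}}

```text
clock: 5.15
position: [0.5278, 0.152, 0.1336]
tool_rot: [-3.142, 0.0, 2.65]
force: [0.2, -0.6, -0.0]
grip_width: 0.0427
finger_force: 0.0
```

Call:
{"api": "play_rows", "payload": {"motion": [[0, 0, -3, 0, 0, 0, 0], [0, 0, -6, 0, 0, 0, 0], [0, 0, -9, 0, 0, 0, 0], [0, 0, -12, 0, 0, 0, 0], [0, 0, -12, 0, 0, 0, 0]]}}

```text
clock: 5.65
position: [0.5289, 0.1528, 0.2569]
tool_rot: [3.138, 0.004, 2.65]
force: [0.1, 0.8, -0.6]
grip_width: 0.0424
finger_force: 0.0
```

```bash
cat > look.py <<'E'
from h import *
im,d,ci=grab('top'); P=pts(d,ci); v,u=np.indices(d.shape); Z=P[...,2]
def box(a,b,c,e): return (u>=a)&(u<b)&(v>=c)&(v<e)
def ang(r):
    (c,(w,h),a)=r; a=a if w>h else a+90; a=(a+90)%180-90
    return f'centre {c[0]:.1f},{c[1]:.1f} size {max(w,h):.1f}x{min(w,h):.1f} long axis {a:.1f} deg'
def comps(m,name,mn=8):
    n,l,st,c=cv2.connectedComponentsWithStats(m.astype(np.uint8))
    for i in range(1,n):
        if st[i,4]>mn: print(name,st[i,4],c[i].round(),'z',np.nanmedian(Z[l==i]).round(4),ang(cv2.minAreaRect((P[l==i][:,:2]*1000).astype(np.float32))))
comps(box(225,272,200,255)&(Z>.14)&(Z<.18),'knob')
comps(box(262,350,190,280)&(Z>.135)&(Z<.18),'handle')
comps(box(255,350,190,280)&(Z>.099)&(Z<.113),'keeper')
m=box(355,500,190,310)&(Z>.013)&(Z<.04)
print('tray',ang(cv2.minAreaRect((P[m][:,:2]*1000).astype(np.float32))))
comps(box(355,500,170,320)&(Z>.1)&(Z<.18),'in tray')
save('last_top.png',im)
E
python3 look.py; python3 plan.py
```

```text
handle 95 [290. 213.] z 0.1576 centre 562.1,41.3 size 40.0x12.3 long axis -39.4 deg
handle 88 [323. 217.] z 0.1581 centre 549.0,-41.4 size 43.8x11.9 long axis 5.5 deg
handle 42 [324. 248.] z 0.1584 centre 470.9,-41.8 size 19.5x12.3 long axis -47.7 deg
keeper 53 [294. 218.] z 0.1005 centre 554.5,33.2 size 32.5x15.5 long axis -39.7 deg
keeper 51 [318. 220.] z 0.1015 centre 547.9,-28.7 size 34.3x14.2 long axis 5.5 deg
keeper 28 [328. 221.] z 0.1016 centre 545.3,-55.4 size 23.6x10.6 long axis -0.7 deg
keeper 144 [309. 232.] z 0.1087 centre 519.0,-7.9 size 43.0x38.9 long axis 43.9 deg
keeper 12 [319. 247.] z 0.1009 centre 479.0,-32.2 size 13.1x5.3 long axis -89.1 deg
tray centre 478.2,-332.4 size 306.7x215.9 long axis 89.2 deg
now [528.4 152.3 254.9] [1.799e+02 1.000e-01 1.518e+02] w 42.5 F 0.0 f [0.2 0.4 0.2] t 5.7 q7 0.29
```

```bash
python3 plan.py 463.5,-33,230,133.8 463.5,-33,123,133.8
```

```text
now [528.4 152.3 254.9] [1.799e+02 1.000e-01 1.518e+02] w 42.5 F 0.0 f [0.2 0.4 0.2] t 5.7 q7 0.29
(463.5, -33.0, 230.0, 133.8) -> [-3.03, -19.4, 2.47] [0.002, 0.002, 0.314]
(463.5, -33.0, 123.0, 133.8) -> [0.0, -0.0, 10.7] [0.0, 0.0, 0.0]
```

Call:
{"api": "play_rows", "payload": {"motion": [[-0.7, -4.5, 0.6, 0, 0, 0.08, 0], [-1.5, -9, 1.2, 0, 0, 0.16, 0], [-2.2, -14, 2, 0, 0, 0.24, 0], [-3, -19.4, 2.5, 0, 0, 0.31, 0], [-3, -19.4, 2.5, 0, 0, 0.31, 0]]}}

```text
clock: 6.2
position: [0.4599, -0.0387, 0.2268]
tool_rot: [-3.137, -0.001, 2.331]
force: [-0.2, 1.2, 1.1]
grip_width: 0.0429
finger_force: 0.0
```

```bash
python3 - <<'E'
from h import *
im,d,ci=grab('wrist'); P=pts(d,ci); save('w2.png',im); Z=P[...,2]
m=(Z>.14)&(Z<.175)
n,l,st,c=cv2.connectedComponentsWithStats(m.astype(np.uint8))
for i in range(1,n):
    if st[i,4]>100:
        r=cv2.minAreaRect((P[l==i][:,:2]*1000).astype(np.float32)); print(st[i,4],c[i].round(),np.nanmedian(Z[l==i]).round(3),[np.round(x,1) for x in r])
E
python3 plan.py 463.5,-33,123,133.8; python3 look.py | grep -E "knob|keeper"
```

```text
2033 [629.  59.] 0.148 [array([526.1, 151.1]), array([10.8, 55.8]), np.float64(53.3)]
1999 [445. 122.] 0.158 [array([474.3,  55.4]), array([12.5, 43.9]), np.float64(80.3)]
1351 [333. 210.] 0.158 [array([464.6, -30.6]), array([11.7, 43.8]), np.float64(44.1)]
2125 [520. 226.] 0.158 [array([561.6,  45.6]), array([13. , 44.3]), np.float64(50.2)]
441 [428. 301.] 0.156 [array([558.4, -34.5]), array([28.3,  6.6]), np.float64(4.2)]
now [460.9 -36.9 227.2] [-179.8   -0.   133.7] w 42.8 F 0.0 f [ 0.4 -1.3 -0. ] t 6.2 q7 0.38
(463.5, -33.0, 123.0, 133.8) -> [0.1, 0.48, 10.42] [-0.003, -0.0, -0.001]
knob 152 [245. 227.] z 0.1589 centre 528.4,152.8 size 55.5x14.9 long axis -29.3 deg
keeper 11 [260. 220.] z 0.1118 centre 550.5,121.8 size 14.9x8.1 long axis -52.5 deg
keeper 251 [273. 232.] z 0.1091 centre 519.1,95.8 size 65.2x63.6 long axis 3.6 deg
keeper 13 [281. 248.] z 0.1005 centre 478.1,69.6 size 13.0x7.5 long axis 13.0 deg
keeper 13 [289. 254.] z 0.1016 centre 461.8,45.5 size 15.5x7.7 long axis -1.1 deg
```

View pics/w2.png

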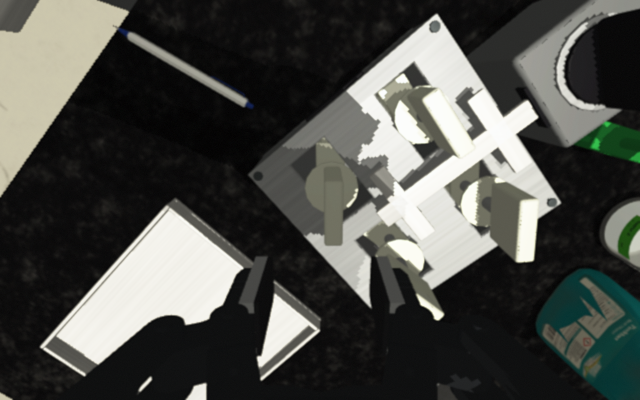

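The wrist view confirms it is unlocked: the keeper teeth have slid clear, at around (430,200), towards the housing. Carrier 0's handle is at (333,210), centred between the fingers. I grasp it next.

Call:
{"api": "play_rows", "payload": {"motion": [[0, 0.1, 2, 0, 0, 0, 0], [0, 0.1, 5, 0, 0, 0, 0], [0, 0.1, 8, 0, 0, 0, 0], [0, 0.1, 10.4, 0, 0, 0, 0], [0, 0.1, 10.4, 0, 0, 0, 0]], "squeeze": 50}}

```text
clock: 6.8
position: [0.4622, -0.0307, 0.1219]
tool_rot: [-3.14, -0.004, 2.343]
force: [0.6, 0.4, 0.8]
grip_width: 0.0424
finger_force: 0.0
```

Call:
{"api": "play_rows", "payload": {"motion": [[0, 0, 0, 0, 0, 0, 0], [0, 0, 0, 0, 0, 0, -1], [0, 0, 0, 0, 0, 0, -1], [0, 0, 0, 0, 0, 0, -1], [0, 0, 0, 0, 0, 0, -1]]}}

```text
clock: 7.3
position: [0.464, -0.0324, 0.1254]
tool_rot: [3.141, 0.002, 2.339]
force: [-2.1, -0.7, 10.1]
grip_width: 0.0112
finger_force: 49.1
```

```bash
python3 plan.py 463.8,-32.6,126,173.4 463.8,-32.6,240,173.4
```

```text
now [464.  -32.4 125.4] [1.799e+02 1.000e-01 1.340e+02] w 11.2 F 49.1 f [-2.1 -0.7 10.1] t 7.3 q7 0.21
(463.8, -32.6, 126.0, 173.4) -> [0.0, -0.03, -0.06] [0.0, 0.002, -0.687]
(463.8, -32.6, 240.0, 173.4) -> [-0.0, 0.0, -11.4] [0.0, 0.0, 0.0]
```

Call:
{"api": "play_rows", "payload": {"motion": [[0, 0, -0.5, 0, 0, 0, -1], [0, 0, -1, 0, 0, -0.14, -1], [0, 0, -1, 0, 0, -0.28, -1], [0, 0, -1, 0, 0, -0.42, -1], [0, 0, -1, 0, 0, -0.56, -1]]}}

```text
clock: 7.8
position: [0.4635, -0.0327, 0.135]
tool_rot: [-3.141, 0.001, 2.905]
force: [0.0, -0.3, -2.6]
grip_width: 0.0111
finger_force: 48.8
```

Call:
{"api": "play_rows", "payload": {"motion": [[0, 0, 0, 0, 0, -0.13, -1], [0, 0, 0, 0, 0, -0.13, -1], [0, 0, 0, 0, 0, -0.13, -1], [0, 0, 0, 0, 0, -0.13, -1], [0, 0, 0, 0, 0, -0.13, -1]]}}

```text
clock: 8.3
position: [0.4634, -0.0324, 0.1345]
tool_rot: [-3.141, 0.0, 3.028]
force: [0.2, -0.8, -2.6]
grip_width: 0.0115
finger_force: 48.8
```

```bash
python3 plan.py 463.8,-32.6,135,173.4
```

```text
now [463.4 -32.4 134.5] [-180.     0.   173.5] w 11.5 F 48.8 f [ 0.2 -0.8 -2.6] t 8.3 q7 0.8
(463.8, -32.6, 135.0, 173.4) -> [-0.04, -0.01, -0.05] [-0.0, 0.0, 0.001]
```

Call:
{"api": "play_rows", "payload": {"motion": [[0, 0, -1, 0, 0, 0, -1], [0, 0, -3, 0, 0, 0, -1], [0, 0, -6, 0, 0, 0, -1], [0, 0, -9, 0, 0, 0, -1], [0, 0, -11.5, 0, 0, 0, -1]]}}

```text
clock: 8.8
position: [0.4634, -0.032, 0.2515]
tool_rot: [3.141, 0.001, 3.03]
force: [-0.5, -0.0, -1.6]
grip_width: 0.0116
finger_force: 48.8
```

```bash
python3 look.py | grep tray; python3 plan.py 445,-260,240,120 445,-260,123,120
```

```text
tray centre 478.8,-304.8 size 251.2x216.3 long axis 89.0 deg
now [464.7 -31.6 254.5] [-180.     0.2  173.6] w 11.4 F 48.8 f [2.1 0.8 3.8] t 8.8 q7 1.0
(445.0, -260.0, 240.0, 120.0) -> [-0.58, -22.91, 1.45] [0.002, 0.004, 0.935]
(445.0, -260.0, 123.0, 120.0) -> [0.0, -0.0, 11.7] [0.0, 0.0, 0.0]
```

```bash
python3 plan.py 452,-195,254,173.4 440,-355,254,173.4 440,-355,119,173.4
```

```text
now [464.7 -31.6 254.5] [-180.     0.2  173.6] w 11.4 F 48.8 f [2.1 0.8 3.8] t 8.8 q7 1.0
(452.0, -195.0, 254.0, 173.4) -> [-0.56, -16.38, 0.05] [-0.0, 0.004, 0.003]
(440.0, -355.0, 254.0, 173.4) -> [-0.65, -16.03, -0.0] [0.0, 0.0, 0.0]
(440.0, -355.0, 119.0, 173.4) -> [0.0, -0.0, 13.5] [0.0, 0.0, 0.0]
```

Call:
{"api": "play_rows", "payload": {"motion": [[-0.1, -2.5, 0, 0, 0, 0, -1], [-0.2, -6.5, 0, 0, 0, 0, -1], [-0.4, -10.5, 0, 0, 0, 0, -1], [-0.6, -14, 0, 0, 0, 0, -1], [-0.6, -16.4, 0, 0, 0, 0, -1]]}}

```text
clock: 9.35
position: [0.4505, -0.1984, 0.2497]
tool_rot: [-3.141, 0.0, 3.027]
force: [1.1, 1.4, -1.2]
grip_width: 0.0113
finger_force: 49.1
```

Call:
{"api": "play_rows", "payload": {"motion": [[-0.1, -2.5, 0, 0, 0, 0, -1], [-0.2, -6.5, 0, 0, 0, 0, -1], [-0.4, -10.5, 0, 0, 0, 0, -1], [-0.6, -14, 0, 0, 0, 0, -1], [-0.6, -16, 0, 0, 0, 0, -1]]}}

```text
clock: 9.85
position: [0.4384, -0.3585, 0.2495]
tool_rot: [-3.142, -0.0, 3.027]
force: [-0.6, 0.8, -1.5]
grip_width: 0.0113
finger_force: 49.1
```

```bash
python3 look.py | grep tray;python3 plan.py 440,-355,119,173.4
```

```text
tray centre 478.9,-304.8 size 251.1x216.4 long axis 89.1 deg
in tray 138 [450. 266.] z 0.1737 centre 427.1,-358.2 size 34.6x26.7 long axis -6.1 deg
now [ 437.7 -360.7  249.2] [-180.    -0.   173.3] w 11.5 F 49.2 f [-0.6 -4.3 -2.8] t 9.9 q7 1.6
(440.0, -355.0, 119.0, 173.4) -> [-0.16, 0.6, 13.02] [-0.001, -0.0, -0.002]
```

Call:
{"api": "play_rows", "payload": {"motion": [[-0.1, 0.2, 2, 0, 0, 0, -1], [-0.1, 0.2, 5, 0, 0, 0, -1], [-0.1, 0.2, 8, 0, 0, 0, -1], [-0.1, 0.2, 10.5, 0, 0, 0, -1], [-0.1, 0.2, 12, 0, 0, 0, -1]]}}

```text
clock: 10.4
position: [0.4399, -0.3533, 0.128]
tool_rot: [3.141, -0.001, 3.03]
force: [-0.1, 0.6, -1.1]
grip_width: 0.0112
finger_force: 49.2
```

Call:
{"api": "play_rows", "payload": {"motion": [[0, 0, 0.2, 0, 0, 0, -1], [0, 0, 0.4, 0, 0, 0, -1], [0, 0, 0.6, 0, 0, 0, -1], [0, 0, 0.8, 0, 0, 0, -1], [0, 0, 0.8, 0, 0, 0, -1]]}}

```text
clock: 10.9
position: [0.4404, -0.354, 0.1216]
tool_rot: [-3.141, 0.0, 3.029]
force: [-1.1, 1.0, -1.3]
grip_width: 0.0112
finger_force: 33.1
```

Call:
{"api": "play_rows", "payload": {"motion": [[0, 0, 0.1, 0, 0, 0, -1], [0, 0, 0.2, 0, 0, 0, -1], [0, 0, 0.3, 0, 0, 0, -1], [0, 0, 0.3, 0, 0, 0, -1], [0, 0, 0.3, 0, 0, 0, -1]]}}

```text
clock: 11.4
position: [0.4404, -0.3538, 0.1183]
tool_rot: [3.142, -0.0, 3.03]
force: [-0.4, -0.4, -3.0]
grip_width: 0.0111
finger_force: 53.8
```

```bash
python3 - <<'E'
from h import *
im,d,ci=grab('side'); save('s1.png',cv2.resize(im[230:370,200:360],None,fx=4,fy=4))
E
python3 plan.py
```

```text
now [ 440.4 -353.9  118.3] [180.   -0.  173.6] w 11.5 F 53.8 f [ 0.6  0.1 -1.1] t 11.4 q7 1.46
```

View pics/s1.png

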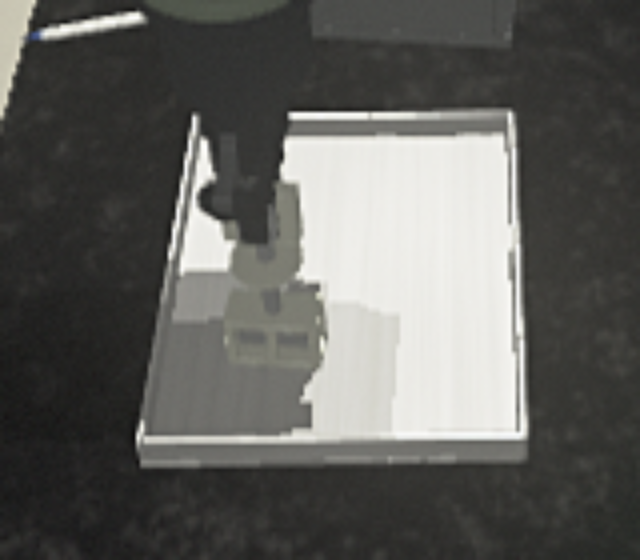

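The side crop shows carrier 0 upright at about (275,330), inside the rim and barely above the floor. I lower it a touch and release.

Call:
{"api": "play_rows", "payload": {"motion": [[0, 0, 0.1, 0, 0, 0, -1], [0, 0, 0.1, 0, 0, 0, -1], [0, 0, 0.1, 0, 0, 0, -0.3], [0, 0, 0.1, 0, 0, 0, -0.1], [0, 0, 0.1, 0, 0, 0, -0.1]]}}

```text
clock: 11.95
position: [0.4404, -0.3538, 0.1173]
tool_rot: [3.142, 0.0, 3.03]
force: [0.2, 0.5, -0.3]
grip_width: 0.0385
finger_force: 0.0
```

Call:
{"api": "play_rows", "payload": {"motion": [[0, 0, -1, 0, 0, 0, -0.1], [0, 0, -4, 0, 0, 0, -0.1], [0, 0, -8, 0, 0, 0, -0.1], [0, 0, -12, 0, 0, 0, -0.1], [0, 0, -13, 0, 0, 0, 0]]}}

```text
clock: 12.45
position: [0.4418, -0.3541, 0.2519]
tool_rot: [-3.139, 0.004, 3.03]
force: [0.4, -0.1, 0.1]
grip_width: 0.0427
finger_force: 0.0
```

```bash
python3 plan.py 490,-200,249,179 549,-41.5,235,185.4 549,-41.5,123,185.4
```

```text
now [ 441.8 -354.1  251.9] [-179.9    0.2  173.6] w 42.7 F 0.0 f [ 0.4 -0.1  0.1] t 12.4 q7 1.59
(490.0, -200.0, 249.0, 179.0) -> [-3.08, 15.85, 0.26] [-0.003, 0.004, -0.094]
(549.0, -41.5, 235.0, 185.4) -> [-5.62, 15.95, 1.4] [-0.0, 0.0, -0.112]
(549.0, -41.5, 123.0, 185.4) -> [0.0, -0.0, 11.2] [0.0, 0.0, 0.0]
```

Call:
{"api": "play_rows", "payload": {"motion": [[-0.6, 3, 0, 0, 0, -0.02, 0], [-1.3, 7, 0, 0, 0, -0.05, 0], [-2.2, 11.5, 0, 0, 0, -0.07, 0], [-3, 15.5, 0.2, 0, 0, -0.09, 0], [-3.1, 15.9, 0.2, 0, 0, -0.1, 0]]}}

```text
clock: 12.95
position: [0.4901, -0.1943, 0.246]
tool_rot: [3.141, 0.001, 3.137]
force: [-0.3, 0.4, 0.1]
grip_width: 0.0423
finger_force: 0.0
```

Call:
{"api": "play_rows", "payload": {"motion": [[-1, 3, 0, 0, 0, -0.02, 0], [-2.4, 7, 0.5, 0, 0, -0.05, 0], [-4, 11.5, 1, 0, 0, -0.07, 0], [-5.6, 16, 1.3, 0, 0, -0.1, 0], [-5.6, 16, 1.3, 0, 0, -0.11, 0]]}}

```text
clock: 13.45
position: [0.5478, -0.0334, 0.2326]
tool_rot: [3.139, 0.001, -3.034]
force: [-0.4, -1.7, 0.1]
grip_width: 0.0429
finger_force: 0.0
```

```bash
python3 plan.py 549,-41.8,123,185.4; python3 look.py
```

```text
now [547.8 -33.4 232.6] [ 1.798e+02  1.000e-01 -1.739e+02] w 42.9 F 0.0 f [-0.4 -1.7  0.1] t 13.4 q7 1.15
(549.0, -41.8, 123.0, 185.4) -> [-0.02, -0.87, 10.96] [0.003, 0.001, 0.013]
knob 147 [245. 226.] z 0.1589 centre 528.6,152.7 size 55.6x14.8 long axis -29.6 deg
handle 57 [287. 216.] z 0.1575 centre 554.1,48.3 size 27.3x12.1 long axis -41.0 deg
handle 99 [286. 248.] z 0.1586 centre 473.0,52.1 size 43.6x12.0 long axis -10.0 deg
keeper 9 [286. 212.] z 0.1007 centre 573.9,54.9 size 20.3x4.0 long axis -42.4 deg
keeper 12 [260. 217.] z 0.111 centre 559.1,121.2 size 15.4x7.7 long axis -77.9 deg
keeper 43 [292. 220.] z 0.1006 centre 550.6,37.4 size 29.7x15.1 long axis -36.8 deg
keeper 525 [289. 233.] z 0.1087 centre 515.4,45.3 size 138.6x67.5 long axis 83.3 deg
keeper 14 [261. 228.] z 0.1114 centre 529.6,120.7 size 18.9x12.3 long axis -20.5 deg
keeper 10 [282. 246.] z 0.1012 centre 485.2,66.2 size 10.2x8.0 long axis -0.8 deg
keeper 46 [291. 251.] z 0.101 centre 471.5,40.4 size 31.9x14.7 long axis -8.3 deg
tray centre 478.4,-323.6 size 216.6x216.2 long axis 89.2 deg
in tray 151 [448. 259.] z 0.1479 centre 439.8,-354.6 size 43.8x13.0 long axis -8.4 deg
```

Call:
{"api": "play_rows", "payload": {"motion": [[0, -0.4, 1, 0, 0, 0, 0], [0, -0.4, 3, 0, 0, 0, 0], [0, -0.4, 5, 0, 0, 0, 0], [0, -0.4, 5, 0, 0, 0, 0], [0, -0.4, 5, 0, 0, 0, 0]]}}

```text
clock: 14.0
position: [0.547, -0.0452, 0.1824]
tool_rot: [3.142, -0.001, -3.045]
force: [0.2, 0.3, 0.8]
grip_width: 0.0428
finger_force: 0.0
```

```bash
python3 plan.py 549,-41.8,123,185.4
```

```text
now [547.  -45.2 182.4] [ 180.    -0.  -174.5] w 42.8 F 0.0 f [0.2 0.3 0.8] t 14.0 q7 1.1
(549.0, -41.8, 123.0, 185.4) -> [-0.24, 0.32, 5.94] [0.0, -0.001, 0.002]
```

Call:
{"api": "play_rows", "payload": {"motion": [[-0.2, 0.3, 1.5, 0, 0, 0, 0], [-0.2, 0.3, 4, 0, 0, 0, 0], [-0.2, 0.3, 5.9, 0, 0, 0, 0], [-0.2, 0.3, 5.9, 0, 0, 0, 0], [-0.2, 0.3, 5.9, 0, 0, 0, 0]]}}

```text
clock: 14.5
position: [0.5491, -0.0407, 0.1238]
tool_rot: [3.141, 0.0, -3.044]
force: [-0.2, 0.3, 0.2]
grip_width: 0.0428
finger_force: 0.0
```

Call:
{"api": "play_rows", "payload": {"motion": [[0, 0, 0, 0, 0, 0, -1], [0, 0, 0, 0, 0, 0, -1], [0, 0, 0, 0, 0, 0, -1], [0, 0, 0, 0, 0, 0, -1], [0, 0, 0, 0, 0, 0, -1]]}}

```text
clock: 15.0
position: [0.5494, -0.0405, 0.1243]
tool_rot: [-3.142, 0.001, -3.043]
force: [-1.4, 2.1, 7.3]
grip_width: 0.0113
finger_force: 49.3
```

```bash
python3 plan.py 549.1,-42.3,133,173.4
```

```text
now [549.4 -40.5 124.3] [-1.800e+02  1.000e-01 -1.744e+02] w 11.3 F 49.3 f [-1.4  2.1  7.3] t 15.0 q7 1.03
(549.1, -42.3, 133.0, 173.4) -> [0.04, -0.17, -0.87] [0.0, 0.001, 0.213]
```

Call:
{"api": "play_rows", "payload": {"motion": [[0, 0, -0.5, 0, 0, 0, -1], [0, -0.1, -1, 0, 0, 0.1, -1], [0, -0.1, -1, 0, 0, 0.21, -1], [0, -0.1, -1, 0, 0, 0.21, -1], [0, -0.1, -1, 0, 0, 0.21, -1]]}}

```text
clock: 15.5
position: [0.549, -0.0418, 0.1336]
tool_rot: [-3.141, 0.0, 3.033]
force: [0.7, -0.5, -1.9]
grip_width: 0.011
finger_force: 48.7
```

Call:
{"api": "play_rows", "payload": {"motion": [[0, 0, -1, 0, 0, 0, -1], [0, 0, -3, 0, 0, 0, -1], [0, 0, -6, 0, 0, 0, -1], [0, 0, -9, 0, 0, 0, -1], [0, 0, -11.5, 0, 0, 0, -1]]}}

```text
clock: 16.0
position: [0.549, -0.0415, 0.2505]
tool_rot: [3.141, 0.001, 3.032]
force: [-0.1, 0.1, -2.9]
grip_width: 0.0113
finger_force: 48.8
```

```bash
python3 look.py | grep tray; python3 plan.py 535,-200,249,173.4 520,-355,249,173.4 520,-355,119,173.4
```

```text
tray centre 478.3,-325.8 size 216.2x210.0 long axis -0.8 deg
in tray 151 [448. 259.] z 0.1482 centre 440.3,-355.2 size 44.1x13.5 long axis -5.6 deg
now [550.3 -41.2 253.9] [180.    0.3 173.7] w 11.9 F 48.9 f [ 1.  -0.4  3.3] t 16.1 q7 0.99
(535.0, -200.0, 249.0, 173.4) -> [-0.21, -15.95, 0.49] [0.0, 0.005, 0.006]
(520.0, -355.0, 249.0, 173.4) -> [-0.29, -15.57, -0.0] [0.0, 0.0, 0.0]
(520.0, -355.0, 119.0, 173.4) -> [0.0, -0.0, 13.0] [0.0, 0.0, 0.0]
```

Call:
{"api": "play_rows", "payload": {"motion": [[-0.1, -2.5, 0, 0, 0, 0, -1], [-0.2, -6.5, 0, 0, 0, 0, -1], [-0.2, -10.5, 0.1, 0, 0, 0, -1], [-0.2, -14, 0.2, 0, 0, 0, -1], [-0.2, -16, 0.2, 0, 0, 0, -1]]}}

```text
clock: 16.55
position: [0.5323, -0.2042, 0.2464]
tool_rot: [-3.141, -0.001, 3.029]
force: [0.4, 1.0, -2.7]
grip_width: 0.0113
finger_force: 49.2
```

Call:
{"api": "play_rows", "payload": {"motion": [[-0.1, -2.5, 0, 0, 0, 0, -1], [-0.2, -6.5, 0, 0, 0, 0, -1], [-0.3, -11.5, 0, 0, 0, 0, -1], [-0.3, -15.4, 0, 0, 0, 0, -1], [-0.3, -15.4, 0, 0, 0, 0, -1]]}}

```text
clock: 17.05
position: [0.5168, -0.3604, 0.2457]
tool_rot: [-3.141, -0.001, 3.024]
force: [-1.1, 1.2, -2.3]
grip_width: 0.0111
finger_force: 49.4
```

```bash
python3 look.py | grep tray;python3 plan.py 520,-355,118.5,173.4
```

```text
tray centre 478.7,-305.1 size 251.7x216.4 long axis 89.0 deg
in tray 179 [449. 232.] z 0.1703 centre 512.6,-359.7 size 48.1x25.8 long axis -5.3 deg
in tray 151 [448. 259.] z 0.1483 centre 440.1,-355.2 size 44.4x14.3 long axis -5.9 deg
now [ 517.8 -357.   246. ] [180.   -0.  173.4] w 11.5 F 49.4 f [-0.2  1.8 -2. ] t 17.1 q7 1.53
(520.0, -355.0, 118.5, 173.4) -> [-0.2, 0.22, 12.75] [0.001, -0.001, 0.001]
```

Call:
{"api": "play_rows", "payload": {"motion": [[-0.1, 0.1, 2, 0, 0, 0, -1], [-0.1, 0.1, 5, 0, 0, 0, -1], [-0.1, 0.1, 8, 0, 0, 0, -1], [-0.1, 0.1, 10.5, 0, 0, 0, -1], [-0.1, 0.1, 12, 0, 0, 0, -1]]}}

```text
clock: 17.6
position: [0.5197, -0.3524, 0.1249]
tool_rot: [3.14, -0.001, 3.032]
force: [0.5, -1.4, -1.4]
grip_width: 0.0119
finger_force: 49.4
```

Call:
{"api": "play_rows", "payload": {"motion": [[0, 0, 0.2, 0, 0, 0, -1], [0, 0, 0.4, 0, 0, 0, -1], [0, 0, 0.6, 0, 0, 0, -1], [0, 0, 0.7, 0, 0, 0, -1], [0, 0, 0.7, 0, 0, 0, -1]]}}

```text
clock: 18.1
position: [0.5202, -0.3536, 0.1198]
tool_rot: [-3.141, 0.001, 3.03]
force: [-0.1, -0.1, -1.2]
grip_width: 0.0118
finger_force: 49.4
```

Call:
{"api": "play_rows", "payload": {"motion": [[0, 0, 0.1, 0, 0, 0, -1], [0, 0, 0.2, 0, 0, 0, -1], [0, 0, 0.3, 0, 0, 0, -1], [0, 0, 0.3, 0, 0, 0, -1], [0, 0, 0.3, 0, 0, 0, -0.3]]}}

```text
clock: 18.6
position: [0.5201, -0.3535, 0.1164]
tool_rot: [3.142, 0.0, 3.03]
force: [0.2, 0.4, 0.3]
grip_width: 0.0246
finger_force: 0.0
```

Call:
{"api": "play_rows", "payload": {"motion": [[0, 0, 0, 0, 0, 0, -0.3], [0, 0, 0, 0, 0, 0, -0.1], [0, 0, 0, 0, 0, 0, -0.1], [0, 0, -1, 0, 0, 0, -0.1], [0, 0, -3, 0, 0, 0, -0.1]]}}

```text
clock: 19.1
position: [0.5195, -0.3532, 0.1461]
tool_rot: [3.141, -0.002, 3.03]
force: [-0.5, -0.2, 0.4]
grip_width: 0.0387
finger_force: 0.0
```

Call:
{"api": "play_rows", "payload": {"motion": [[0, 0, -3, 0, 0, 0, -0.1], [0, 0, -6, 0, 0, 0, -0.1], [0, 0, -9, 0, 0, 0, -0.1], [0, 0, -10, 0, 0, 0, 0], [0, 0, -10, 0, 0, 0, 0]]}}

```text
clock: 19.6
position: [0.5206, -0.3537, 0.2482]
tool_rot: [-3.14, 0.002, 3.03]
force: [-0.1, 0.0, -0.9]
grip_width: 0.0422
finger_force: 0.0
```

```bash
python3 look.py | grep tray; python3 plan.py 500,-250,249,171 490,-90,249,171 473.3,52.4,200,171 473.3,52.4,123,171
```

```text
tray centre 478.7,-304.5 size 250.8x216.2 long axis 89.1 deg
in tray 114 [445. 230.] z 0.1478 centre 517.7,-353.9 size 38.6x12.6 long axis -7.4 deg
in tray 151 [448. 259.] z 0.1479 centre 440.2,-355.1 size 44.4x13.7 long axis -7.3 deg
now [ 520.  -353.6  246.6] [-180.     0.   173.6] w 42.4 F 0.0 f [ 0.3  0.  -0.7] t 19.6 q7 1.53
(500.0, -250.0, 249.0, 171.0) -> [3.15, 10.07, -0.25] [-0.001, 0.001, 0.045]
(490.0, -90.0, 249.0, 171.0) -> [3.49, 15.65, 0.0] [0.0, 0.0, 0.0]
(473.3, 52.4, 200.0, 171.0) -> [3.88, 13.8, 4.9] [0.0, 0.0, 0.0]
(473.3, 52.4, 123.0, 171.0) -> [-0.0, -0.0, 7.7] [0.0, 0.0, 0.0]
```

Call:
{"api": "play_rows", "payload": {"motion": [[1, 3, 0, 0, 0, 0.04, 0], [2, 6.5, 0, 0, 0, 0.04, 0], [3.2, 10, 0, 0, 0, 0.04, 0], [4.2, 14, 0, 0, 0, 0.04, 0], [4.6, 16, 0, 0, 0, 0.04, 0]]}}

```text
clock: 20.15
position: [0.4911, -0.1863, 0.2455]
tool_rot: [3.141, -0.002, 2.992]
force: [0.7, -0.3, 0.8]
grip_width: 0.0427
finger_force: 0.0
```

Call:
{"api": "play_rows", "payload": {"motion": [[1, 4, 0, 0, 0, 0, 0], [2, 8, 0, 0, 0, 0, 0], [3, 12.5, 0, 0, 0, 0, 0], [4.2, 16.5, 0, 0, 0, 0, 0], [4.6, 18, 0, 0, 0, 0, 0]]}}

```text
clock: 20.65
position: [0.4727, -0.0009, 0.2457]
tool_rot: [3.141, -0.001, 2.994]
force: [0.3, 0.1, -0.5]
grip_width: 0.0428
finger_force: 0.0
```

```bash
python3 plan.py 473.3,52.4,200,171 473.3,52.4,123,171
```

```text
now [472.7  -0.9 245.7] [ 1.800e+02 -1.000e-01  1.715e+02] w 42.8 F 0.0 f [ 0.3  0.1 -0.5] t 20.6 q7 0.89
(473.3, 52.4, 200.0, 171.0) -> [0.72, 5.28, 4.57] [0.001, -0.001, 0.009]
(473.3, 52.4, 123.0, 171.0) -> [-0.0, -0.0, 7.7] [0.0, 0.0, 0.0]
```

Call:
{"api": "play_rows", "payload": {"motion": [[0.3, 2.5, 0, 0, 0, 0, 0], [0.6, 5.6, 1, 0, 0, 0, 0], [0.6, 5.6, 3.5, 0, 0, 0, 0], [0.6, 5.6, 4.6, 0, 0, 0, 0], [0.6, 5.6, 4.6, 0, 0, 0, 0]]}}

```text
clock: 21.15
position: [0.4754, 0.0512, 0.1986]
tool_rot: [-3.141, -0.003, 2.99]
force: [0.0, -0.3, 1.1]
grip_width: 0.0426
finger_force: 0.0
```

```bash
python3 plan.py 473.3,52.4,123.5,171
```

```text
now [475.4  51.2 198.6] [-180.    -0.2  171.3] w 42.6 F 0.0 f [ 0.  -0.3  1.1] t 21.1 q7 0.7
(473.3, 52.4, 123.5, 171.0) -> [0.2, 0.09, 7.51] [-0.001, -0.003, 0.005]
```

Call:
{"api": "play_rows", "payload": {"motion": [[0.1, 0.1, 2, 0, 0, 0, 0], [0.1, 0.1, 5, 0, 0, 0, 0], [0.1, 0.1, 7.5, 0, 0, 0, 0], [0.1, 0.1, 7.5, 0, 0, 0, 0], [0.1, 0.1, 7.5, 0, 0, 0, 0]]}}

```text
clock: 21.65
position: [0.4759, 0.0528, 0.1262]
tool_rot: [3.141, -0.0, 2.989]
force: [-0.1, 0.9, 0.7]
grip_width: 0.0428
finger_force: 0.0
```

Call:
{"api": "play_rows", "payload": {"motion": [[0, 0, 0, 0, 0, 0, -1], [0, 0, 0, 0, 0, 0, -1], [0, 0, 0, 0, 0, 0, -1], [0, 0, 0, 0, 0, 0, -1], [0, 0, 0, 0, 0, 0, -1]]}}

```text
clock: 22.15
position: [0.4763, 0.0532, 0.1264]
tool_rot: [3.141, 0.002, 2.99]
force: [-0.9, -0.4, 9.8]
grip_width: 0.0116
finger_force: 49.3
```

```bash
python3 plan.py 473.7,52.8,133,173.4
```

```text
now [476.3  53.2 126.4] [1.800e+02 1.000e-01 1.713e+02] w 11.6 F 49.3 f [-0.9 -0.4  9.8] t 22.1 q7 0.58
(473.7, 52.8, 133.0, 173.4) -> [0.25, -0.08, -0.66] [0.0, 0.002, -0.037]
```

Call:
{"api": "play_rows", "payload": {"motion": [[0, 0, -0.5, 0, 0, 0, -1], [0, 0, -1, 0, 0, -0.03, -1], [0, 0, -1, 0, 0, -0.03, -1], [0, 0, -1, 0, 0, -0.03, -1], [0, 0, -2, 0, 0, -0.03, -1]]}}

```text
clock: 22.65
position: [0.475, 0.0527, 0.1449]
tool_rot: [-3.141, -0.002, 3.019]
force: [-0.1, 0.3, -0.8]
grip_width: 0.0111
finger_force: 48.7
```

Call:
{"api": "play_rows", "payload": {"motion": [[0, 0, -1, 0, 0, 0, -1], [0, 0, -3, 0, 0, 0, -1], [0, 0, -6, 0, 0, 0, -1], [0, 0, -9, 0, 0, 0, -1], [0, 0, -10.5, 0, 0, 0, -1]]}}

```text
clock: 23.15
position: [0.4762, 0.0533, 0.253]
tool_rot: [3.141, 0.003, 3.02]
force: [0.2, 0.2, -2.1]
grip_width: 0.0108
finger_force: 48.7
```

```bash
python3 look.py | grep tray; python3 plan.py 460,-110,249,173.4 440,-258,249,173.4 440,-258,119,173.4
```

```text
tray centre 478.7,-305.1 size 251.8x216.2 long axis 89.2 deg
in tray 148 [445. 228.] z 0.1486 centre 519.5,-354.6 size 43.4x13.8 long axis -7.0 deg
in tray 151 [448. 259.] z 0.1486 centre 439.8,-355.3 size 43.8x14.9 long axis -7.4 deg
now [476.7  53.4 254. ] [180.    0.2 173. ] w 11.2 F 48.7 f [1.  0.5 1.6] t 23.2 q7 0.8
(460.0, -110.0, 249.0, 173.4) -> [-0.33, -16.42, 0.49] [0.0, 0.004, -0.007]
(440.0, -258.0, 249.0, 173.4) -> [0.29, -14.93, -0.0] [0.0, 0.0, 0.0]
(440.0, -258.0, 119.0, 173.4) -> [0.0, -0.0, 13.0] [0.0, 0.0, 0.0]
```

Call:
{"api": "play_rows", "payload": {"motion": [[0, -2.5, 0, 0, 0, 0, -1], [-0.1, -6.5, 0, 0, 0, 0, -1], [-0.2, -10.5, 0, 0, 0, 0, -1], [-0.3, -14.5, 0, 0, 0, 0, -1], [-0.3, -16.4, 0, 0, 0, 0, -1]]}}

```text
clock: 23.7
position: [0.4577, -0.1137, 0.2497]
tool_rot: [-3.141, -0.001, 3.016]
force: [0.4, 0.8, -1.2]
grip_width: 0.011
finger_force: 49.0
```

Call:
{"api": "play_rows", "payload": {"motion": [[0, -2.5, 0, 0, 0, 0, -1], [0.1, -6.5, 0, 0, 0, 0, -1], [0.2, -10.5, 0, 0, 0, 0, -1], [0.2, -14.5, 0, 0, 0, 0, -1], [0.2, -14.5, 0, 0, 0, 0, -1]]}}

```text
clock: 24.2
position: [0.4374, -0.2589, 0.2492]
tool_rot: [-3.141, -0.002, 3.013]
force: [-0.4, 0.5, -2.0]
grip_width: 0.0112
finger_force: 49.2
```

```bash
python3 look.py | grep tray;python3 plan.py 440,-258,119.5,173.4
```

```text
tray centre 478.6,-303.1 size 247.8x216.1 long axis 89.1 deg
in tray 106 [410. 268.] z 0.1729 centre 422.2,-256.9 size 32.1x24.5 long axis -5.0 deg
now [ 438.1 -256.1  249.5] [ 1.800e+02 -1.000e-01  1.728e+02] w 11.2 F 49.2 f [ 0.2  0.9 -2. ] t 24.2 q7 1.44
(440.0, -258.0, 119.5, 173.4) -> [-0.23, -0.17, 12.99] [0.001, -0.001, -0.011]
```

Call:
{"api": "play_rows", "payload": {"motion": [[-0.1, -0.2, 2, 0, 0, 0, -1], [-0.1, -0.2, 5, 0, 0, 0, -1], [-0.1, -0.2, 8, 0, 0, 0, -1], [-0.1, -0.2, 10.5, 0, 0, 0, -1], [-0.1, -0.2, 12, 0, 0, 0, -1]]}}

```text
clock: 24.75
position: [0.4393, -0.2548, 0.1285]
tool_rot: [3.14, -0.002, 3.021]
force: [-0.6, -1.1, -1.1]
grip_width: 0.0115
finger_force: 49.2
```

Call:
{"api": "play_rows", "payload": {"motion": [[0, 0, 0.2, 0, 0, 0, -1], [0, 0, 0.4, 0, 0, 0, -1], [0, 0, 0.6, 0, 0, 0, -1], [0, 0, 0.7, 0, 0, 0, -1], [0, 0, 0.7, 0, 0, 0, -1]]}}

```text
clock: 25.25
position: [0.44, -0.2562, 0.1237]
tool_rot: [-3.141, 0.001, 3.02]
force: [0.6, -0.7, -0.7]
grip_width: 0.0116
finger_force: 49.2
```

Call:
{"api": "play_rows", "payload": {"motion": [[0, 0, 0.2, 0, 0, 0, -1], [0, 0, 0.4, 0, 0, 0, -1], [0, 0, 0.5, 0, 0, 0, -1], [0, 0, 0.5, 0, 0, 0, -1], [0, 0, 0.5, 0, 0, 0, -0.3]]}}

```text
clock: 25.75
position: [0.4399, -0.2561, 0.1184]
tool_rot: [-3.142, 0.0, 3.02]
force: [-0.5, 0.1, -0.5]
grip_width: 0.0248
finger_force: 0.0
```

Call:
{"api": "play_rows", "payload": {"motion": [[0, 0, 0, 0, 0, 0, -0.3], [0, 0, 0, 0, 0, 0, -0.1], [0, 0, 0, 0, 0, 0, -0.1], [0, 0, -1, 0, 0, 0, -0.1], [0, 0, -3, 0, 0, 0, -0.1]]}}

```text
clock: 26.25
position: [0.4394, -0.2556, 0.1483]
tool_rot: [3.14, -0.002, 3.02]
force: [-0.8, -0.1, 0.0]
grip_width: 0.0383
finger_force: 0.0
```

Call:
{"api": "play_rows", "payload": {"motion": [[0, 0, -3, 0, 0, 0, -0.1], [0, 0, -6, 0, 0, 0, -0.1], [0, 0, -9, 0, 0, 0, -0.1], [0, 0, -10, 0, 0, 0, 0], [0, 0, -10, 0, 0, 0, 0]]}}

```text
clock: 26.75
position: [0.4402, -0.2563, 0.2497]
tool_rot: [-3.14, 0.002, 3.019]
force: [0.5, -0.3, -0.9]
grip_width: 0.0425
finger_force: 0.0
```

```bash
python3 look.py | grep tray; python3 plan.py 500,-110,249,155 559,43,235,138.5
```

```text
tray centre 479.1,-282.8 size 216.5x207.2 long axis -0.9 deg
in tray 81 [408. 265.] z 0.1481 centre 430.2,-256.2 size 30.5x12.8 long axis -5.9 deg
now [ 439.7 -256.2  248.4] [-180.    0.  173.] w 43.0 F 0.0 f [-0.1 -1.  -0.4] t 26.8 q7 1.43
(500.0, -110.0, 249.0, 155.0) -> [-4.2, 15.24, -0.06] [-0.001, 0.0, 0.314]
(559.0, 43.0, 235.0, 138.5) -> [1.12, 16.36, 1.4] [0.0, -0.0, 0.288]
```

Call:
{"api": "play_rows", "payload": {"motion": [[-0.8, 3, 0, 0, 0, 0.06, 0], [-1.8, 7, 0, 0, 0, 0.14, 0], [-3, 11, 0, 0, 0, 0.22, 0], [-4.2, 15.2, 0, 0, 0, 0.31, 0], [-4.2, 15.2, 0, 0, 0, 0.31, 0]]}}

```text
clock: 27.3
position: [0.5012, -0.104, 0.2477]
tool_rot: [3.139, -0.001, 2.714]
force: [-0.5, -0.2, 0.6]
grip_width: 0.043
finger_force: 0.0
```

Call:
{"api": "play_rows", "payload": {"motion": [[0.2, 3, 0, 0, 0, 0.06, 0], [0.5, 7, 0, 0, 0, 0.14, 0], [0.9, 11.5, 0.7, 0, 0, 0.22, 0], [1.1, 16, 1.4, 0, 0, 0.28, 0], [1.1, 16, 1.4, 0, 0, 0.28, 0]]}}

```text
clock: 27.8
position: [0.5569, 0.0461, 0.2326]
tool_rot: [3.141, -0.003, 2.436]
force: [-1.0, -0.6, 0.0]
grip_width: 0.0428
finger_force: 0.0
```

Call:
{"api": "play_rows", "payload": {"motion": [[0, 0, 1, 0, 0, 0, 0], [0, 0, 3, 0, 0, 0, 0], [0, 0, 4, 0, 0, 0, 0], [0, 0, 4, 0, 0, 0, 0], [0, 0, 4, 0, 0, 0, 0]]}}

```text
clock: 28.3
position: [0.5569, 0.039, 0.1943]
tool_rot: [-3.141, -0.0, 2.429]
force: [-0.2, 0.1, 0.4]
grip_width: 0.0425
finger_force: 0.0
```

```bash
python3 look.py | grep tray; python3 plan.py 559.5,43,124,139
```

```text
tray centre 478.5,-305.3 size 250.8x216.7 long axis 89.5 deg
in tray 148 [445. 228.] z 0.1479 centre 519.7,-353.7 size 43.2x13.4 long axis -7.3 deg
in tray 151 [448. 259.] z 0.1473 centre 440.1,-355.3 size 44.0x13.9 long axis -5.7 deg
in tray 135 [409. 261.] z 0.1494 centre 436.8,-256.6 size 43.5x13.1 long axis -7.9 deg
now [557.1  39.3 194.7] [180.    0.  139.2] w 42.9 F 0.0 f [ 0.1  0.3 -1.3] t 28.4 q7 0.25
(559.5, 43.0, 124.0, 139.0) -> [0.07, 0.44, 7.07] [0.0, 0.0, 0.003]
```

Call:
{"api": "play_rows", "payload": {"motion": [[0.1, 0.4, 2, 0, 0, 0, 0], [0.1, 0.4, 5, 0, 0, 0, 0], [0.1, 0.4, 7.1, 0, 0, 0, 0], [0.1, 0.4, 7.1, 0, 0, 0, 0], [0.1, 0.4, 7.1, 0, 0, 0, 0]]}}

```text
clock: 28.85
position: [0.5592, 0.0435, 0.1243]
tool_rot: [3.141, 0.0, 2.43]
force: [0.2, 0.9, 0.9]
grip_width: 0.0425
finger_force: 0.0
```

Call:
{"api": "play_rows", "payload": {"motion": [[0, 0, 0, 0, 0, 0, -1], [0, 0, 0, 0, 0, 0, -1], [0, 0, 0, 0, 0, 0, -1], [0, 0, 0, 0, 0, 0, -1], [0, 0, 0, 0, 0, 0, -1]]}}

```text
clock: 29.35
position: [0.5596, 0.0435, 0.1244]
tool_rot: [3.14, 0.001, 2.43]
force: [0.2, -0.6, 8.9]
grip_width: 0.0108
finger_force: 50.6
```

```bash
python3 plan.py 558.9,43.1,133,173.4
```

```text
now [559.6  43.5 124.4] [1.799e+02 1.000e-01 1.392e+02] w 10.8 F 50.6 f [ 0.2 -0.6  8.9] t 29.4 q7 0.17
(558.9, 43.1, 133.0, 173.4) -> [0.03, -0.08, -0.86] [0.001, 0.002, -0.597]
```

Call:
{"api": "play_rows", "payload": {"motion": [[0, 0, -0.5, 0, 0, 0, -1], [0, 0, -1, 0, 0, -0.14, -1], [0, 0, -1, 0, 0, -0.28, -1], [0, 0, -1, 0, 0, -0.42, -1], [0, 0, -1, 0, 0, -0.56, -1]]}}

```text
clock: 29.85
position: [0.5588, 0.0432, 0.1337]
tool_rot: [-3.141, 0.0, 2.995]
force: [-0.0, 0.7, -1.6]
grip_width: 0.0117
finger_force: 48.9
```

Call:
{"api": "play_rows", "payload": {"motion": [[0, 0, 0, 0, 0, -0.04, -1], [0, 0, 0, 0, 0, -0.04, -1], [0, 0, -2, 0, 0, -0.04, -1], [0, 0, -4, 0, 0, -0.04, -1], [0, 0, -6, 0, 0, -0.04, -1]]}}

```text
clock: 30.35
position: [0.5586, 0.0434, 0.1942]
tool_rot: [-3.141, -0.0, 3.028]
force: [0.5, 0.4, -1.7]
grip_width: 0.0112
finger_force: 49.0
```

Call:
{"api": "play_rows", "payload": {"motion": [[0, 0, -2, 0, 0, 0, -1], [0, 0, -4, 0, 0, 0, -1], [0, 0, -5.5, 0, 0, 0, -1], [0, 0, -5.5, 0, 0, 0, -1], [0, 0, -5.5, 0, 0, 0, -1]]}}

```text
clock: 30.85
position: [0.5587, 0.0431, 0.2479]
tool_rot: [-3.141, -0.0, 3.029]
force: [-0.4, 0.3, -1.7]
grip_width: 0.0116
finger_force: 49.0
```

```bash
python3 look.py | grep tray; python3 plan.py 540,-110,249,173.4 520,-258,249,173.4
```

```text
tray centre 479.0,-304.9 size 252.0x216.5 long axis 89.1 deg
in tray 147 [445. 228.] z 0.1477 centre 519.5,-354.1 size 43.3x13.2 long axis -8.4 deg
in tray 152 [448. 259.] z 0.1488 centre 440.1,-355.0 size 44.1x13.3 long axis -7.2 deg
in tray 135 [409. 261.] z 0.1491 centre 437.2,-256.7 size 44.3x12.5 long axis -6.3 deg
now [558.5  43.1 247.5] [-180.    -0.   173.6] w 11.2 F 49.0 f [ 0.4 -0.3 -2.1] t 30.9 q7 0.81
(540.0, -110.0, 249.0, 173.4) -> [0.12, -15.42, -0.14] [-0.0, -0.001, 0.003]
(520.0, -258.0, 249.0, 173.4) -> [0.29, -14.93, -0.0] [0.0, 0.0, 0.0]
```

Call:
{"api": "play_rows", "payload": {"motion": [[0, -2.5, 0, 0, 0, 0, -1], [0, -6.5, 0, 0, 0, 0, -1], [0.1, -10.5, 0, 0, 0, 0, -1], [0.1, -14.5, 0, 0, 0, 0, -1], [0.1, -15.4, 0, 0, 0, 0, -1]]}}

```text
clock: 31.4
position: [0.5395, -0.1145, 0.2468]
tool_rot: [-3.14, -0.002, 3.024]
force: [-0.0, 0.7, -2.3]
grip_width: 0.0112
finger_force: 49.3
```

Call:
{"api": "play_rows", "payload": {"motion": [[0, -2.5, 0, 0, 0, 0, -1], [0.1, -6.5, 0, 0, 0, 0, -1], [0.2, -10.5, 0, 0, 0, 0, -1], [0.2, -14.7, 0, 0, 0, 0, -1], [0.2, -14.7, 0, 0, 0, 0, -1]]}}

```text
clock: 31.9
position: [0.5206, -0.261, 0.2465]
tool_rot: [-3.141, -0.002, 3.022]
force: [-0.6, 0.7, -2.0]
grip_width: 0.0113
finger_force: 49.6
```

```bash
python3 look.py | grep tray;python3 plan.py 520,-258,117.5,173.4
```

```text
tray centre 479.1,-283.6 size 216.1x208.7 long axis -0.8 deg
in tray 135 [409. 233.] z 0.1718 centre 513.7,-261.2 size 42.3x26.8 long axis -6.9 deg
in tray 134 [409. 261.] z 0.1497 centre 436.8,-256.5 size 43.6x12.7 long axis -5.4 deg
now [ 521.3 -257.7  246.9] [ 1.800e+02 -1.000e-01  1.733e+02] w 11.5 F 49.6 f [-0.3  1.4 -2.3] t 31.9 q7 1.35
(520.0, -258.0, 117.5, 173.4) -> [0.1, -0.05, 12.94] [0.001, -0.002, -0.001]
```

Call:
{"api": "play_rows", "payload": {"motion": [[0, 0, 2, 0, 0, 0, -1], [0, 0, 5, 0, 0, 0, -1], [0, 0, 8, 0, 0, 0, -1], [0, 0, 10.5, 0, 0, 0, -1], [0, 0, 12, 0, 0, 0, -1]]}}

```text
clock: 32.45
position: [0.5217, -0.2538, 0.1261]
tool_rot: [3.14, -0.002, 3.031]
force: [-0.2, -0.4, -1.0]
grip_width: 0.0115
finger_force: 49.6
```

Call:
{"api": "play_rows", "payload": {"motion": [[0, 0, 0.2, 0, 0, 0, -1], [0, 0, 0.4, 0, 0, 0, -1], [0, 0, 0.6, 0, 0, 0, -1], [0, 0, 0.7, 0, 0, 0, -1], [0, 0, 0.7, 0, 0, 0, -1]]}}

```text
clock: 32.95
position: [0.5224, -0.2556, 0.1218]
tool_rot: [-3.141, 0.001, 3.029]
force: [-0.7, -0.9, -1.5]
grip_width: 0.0115
finger_force: 49.5
```

Contact is expected at a TCP height of about 0.1164.

Call:
{"api": "play_rows", "payload": {"motion": [[0, 0, 0.2, 0, 0, 0, -1], [0, 0, 0.4, 0, 0, 0, -1], [0, 0, 0.5, 0, 0, 0, -1], [0, 0, 0.5, 0, 0, 0, -1], [0, 0, 0.5, 0, 0, 0, -0.3]]}}

```text
clock: 33.45
position: [0.5223, -0.2554, 0.1164]
tool_rot: [-3.142, 0.0, 3.03]
force: [-0.9, 0.4, 0.3]
grip_width: 0.0246
finger_force: 0.0
```

Call:
{"api": "play_rows", "payload": {"motion": [[0, 0, 0, 0, 0, 0, -0.3], [0, 0, 0, 0, 0, 0, -0.1], [0, 0, 0, 0, 0, 0, -0.1], [0, 0, -1, 0, 0, 0, -0.1], [0, 0, -3, 0, 0, 0, -0.1]]}}

```text
clock: 33.95
position: [0.5217, -0.2552, 0.1462]
tool_rot: [3.141, -0.002, 3.03]
force: [-0.4, -0.8, 0.6]
grip_width: 0.0385
finger_force: 0.0
```

Call:
{"api": "play_rows", "payload": {"motion": [[0, 0, -3, 0, 0, 0, -0.1], [0, 0, -6, 0, 0, 0, -0.1], [0, 0, -9, 0, 0, 0, -0.1], [0, 0, -10, 0, 0, 0, 0], [0, 0, -10, 0, 0, 0, 0]]}}

```text
clock: 34.45
position: [0.5227, -0.2556, 0.2479]
tool_rot: [-3.141, 0.002, 3.03]
force: [0.5, -0.1, -0.3]
grip_width: 0.0426
finger_force: 0.0
```

```bash
python3 look.py | grep tray; python3 plan.py 525,-100,249,166 530,60,249,158 529,153,230,151.8 529,153,132,151.8
```

```text
tray centre 479.1,-278.8 size 216.0x199.8 long axis -0.9 deg
in tray 91 [407. 230.] z 0.1491 centre 518.4,-255.4 size 35.5x12.3 long axis -5.6 deg
in tray 135 [409. 261.] z 0.1492 centre 436.8,-256.9 size 44.0x13.5 long axis -8.4 deg
now [ 522.2 -255.6  246.5] [-180.     0.   173.6] w 42.6 F 0.0 f [ 0.8 -0.1 -0.8] t 34.5 q7 1.35
(525.0, -100.0, 249.0, 166.0) -> [1.46, 15.49, -0.26] [-0.001, 0.001, 0.132]
(530.0, 60.0, 249.0, 158.0) -> [3.39, 15.65, 0.0] [-0.0, -0.0, 0.14]
(529.0, 153.0, 230.0, 151.8) -> [3.58, 8.59, 1.9] [0.0, -0.0, 0.108]
(529.0, 153.0, 132.0, 151.8) -> [0.0, -0.0, 9.8] [0.0, 0.0, 0.0]
```

Call:
{"api": "play_rows", "payload": {"motion": [[0.3, 3, 0, 0, 0, 0.04, 0], [0.7, 7, 0, 0, 0, 0.08, 0], [1.1, 11, 0, 0, 0, 0.13, 0], [1.5, 15.5, 0, 0, 0, 0.13, 0], [1.5, 15.5, 0, 0, 0, 0.13, 0]]}}

```text
clock: 35.0
position: [0.5242, -0.0938, 0.2459]
tool_rot: [3.14, -0.001, 2.907]
force: [-0.3, -0.9, 0.6]
grip_width: 0.0426
finger_force: 0.0
```

Call:
{"api": "play_rows", "payload": {"motion": [[0.8, 3, 0, 0, 0, 0.04, 0], [1.6, 7, 0, 0, 0, 0.08, 0], [2.5, 11, 0, 0, 0, 0.14, 0], [3.4, 15.5, 0, 0, 0, 0.14, 0], [3.4, 15.5, 0, 0, 0, 0.14, 0]]}}

```text
clock: 35.5
position: [0.5278, 0.0651, 0.2458]
tool_rot: [3.139, -0.002, 2.768]
force: [0.6, -0.7, 0.6]
grip_width: 0.0425
finger_force: 0.0
```

```bash
python3 plan.py 529,153.5,200,151.8; python3 look.py
```

```text
now [527.8  65.1 245.8] [ 1.799e+02 -1.000e-01  1.586e+02] w 42.5 F 0.0 f [ 0.6 -0.7  0.6] t 35.5 q7 0.53
(529.0, 153.5, 200.0, 151.8) -> [3.11, 8.26, 4.6] [0.002, -0.002, 0.118]
knob 57 [242. 233.] z 0.1587 centre 512.9,160.5 size 20.4x14.0 long axis -31.5 deg
tray centre 478.9,-304.7 size 251.5x216.5 long axis 89.1 deg
in tray 129 [407. 227.] z 0.15 centre 522.5,-255.6 size 44.4x12.7 long axis -6.8 deg
in tray 148 [445. 228.] z 0.1483 centre 519.7,-353.6 size 42.6x12.9 long axis -7.6 deg
in tray 152 [448. 259.] z 0.1486 centre 440.1,-354.7 size 43.7x13.4 long axis -9.7 deg
in tray 135 [409. 261.] z 0.1493 centre 436.9,-256.8 size 44.1x12.4 long axis -5.4 deg
```

All four are upright in the tray, so now I relock.

Call:
{"api": "play_rows", "payload": {"motion": [[1, 3, 0, 0, 0, 0.06, 0], [2.2, 6, 0, 0, 0, 0.12, 0], [3.1, 8.6, 1, 0, 0, 0.12, 0], [3.1, 8.6, 3, 0, 0, 0.12, 0], [3.1, 8.6, 4.6, 0, 0, 0.12, 0]], "squeeze": 40}}

```text
clock: 36.05
position: [0.5316, 0.1497, 0.1984]
tool_rot: [-3.14, -0.001, 2.64]
force: [0.4, -0.9, -0.8]
grip_width: 0.0432
finger_force: 0.0
```

Call:
{"api": "play_rows", "payload": {"motion": [[0, 0, 0, 0, 0, 0, 0], [0, 0, 0, 0, 0, 0, 0], [0, 0, 0, 0, 0, 0, 0], [0, 0, 0, 0, 0, 0, 0], [0, 0, 0, 0, 0, 0, 0]]}}

```text
clock: 36.55
position: [0.5323, 0.1501, 0.2008]
tool_rot: [3.141, 0.001, 2.639]
force: [0.3, 0.6, 0.2]
grip_width: 0.0426
finger_force: 0.0
```

```bash
python3 plan.py 529,153.5,133,151.8
```

```text
now [532.3 150.1 200.8] [180.    0.  151.2] w 42.6 F 0.0 f [0.3 0.6 0.2] t 36.5 q7 0.22
(529.0, 153.5, 133.0, 151.8) -> [0.46, 0.14, 6.78] [0.0, 0.001, -0.01]
```

Call:
{"api": "play_rows", "payload": {"motion": [[0.4, 0.1, 2, 0, 0, -0.01, 0], [0.4, 0.1, 4, 0, 0, -0.01, 0], [0.4, 0.1, 6.7, 0, 0, -0.01, 0], [0.4, 0.1, 6.7, 0, 0, -0.01, 0], [0.4, 0.1, 6.7, 0, 0, -0.01, 0]]}}

```text
clock: 37.05
position: [0.529, 0.1533, 0.1339]
tool_rot: [3.142, -0.0, 2.65]
force: [-0.2, -0.2, 0.5]
grip_width: 0.0429
finger_force: 0.0
```

Call:
{"api": "play_rows", "payload": {"motion": [[0, 0, 0, 0, 0, 0, -1], [0, 0, 0, 0, 0, 0, -1], [0, 0, 0, 0, 0, 0, -1], [0, 0, 0, 0, 0, 0, -1], [0, 0, 0, 0, 0, 0, -1]]}}

```text
clock: 37.55
position: [0.53, 0.1541, 0.1347]
tool_rot: [3.139, 0.002, 2.65]
force: [3.0, 4.8, 7.5]
grip_width: 0.0132
finger_force: 42.3
```

```bash
python3 plan.py
```

```text
now [530.  154.1 134.7] [1.798e+02 1.000e-01 1.518e+02] w 13.2 F 42.3 f [3.  4.8 7.5] t 37.5 q7 0.15
```

Call:
{"api": "play_rows", "payload": {"motion": [[0, 0, 0, 0, 0, 0.12, -1], [0, 0, 0, 0, 0, 0.24, -1], [0, 0, 0, 0, 0, 0.36, -1], [0, 0, 0, 0, 0, 0.48, -1], [0, 0, 0, 0, 0, 0.6, -1]]}}

```text
clock: 38.05
position: [0.5297, 0.1538, 0.1347]
tool_rot: [3.139, 0.0, 2.045]
force: [-1.7, 2.6, 9.1]
grip_width: 0.013
finger_force: 42.7
```

Call:
{"api": "play_rows", "payload": {"motion": [[0, 0, 0, 0, 0, 0.12, -1], [0, 0, 0, 0, 0, 0.24, -1], [0, 0, 0, 0, 0, 0.36, -1], [0, 0, 0, 0, 0, 0.48, -1], [0, 0, 0, 0, 0, 0.6, -1]]}}

```text
clock: 38.55
position: [0.5293, 0.1538, 0.1347]
tool_rot: [3.14, -0.001, 1.445]
force: [-4.0, 1.8, 11.9]
grip_width: 0.0131
finger_force: 43.2
```

Call:
{"api": "play_rows", "payload": {"motion": [[0, 0, 0, 0, 0, 0, -1], [0, 0, 0, 0, 0, 0, 0], [0, 0, 0, 0, 0, 0, 0], [0, 0, 0, 0, 0, 0, 0], [0, 0, 0, 0, 0, 0, 0]]}}

```text
clock: 39.05
position: [0.529, 0.153, 0.1333]
tool_rot: [-3.142, -0.0, 1.45]
force: [1.0, 0.0, -0.1]
grip_width: 0.0429
finger_force: 0.0
```

Call:
{"api": "play_rows", "payload": {"motion": [[0, 0, -3, 0, 0, 0, 0], [0, 0, -6, 0, 0, 0, 0], [0, 0, -9, 0, 0, 0, 0], [0, 0, -12, 0, 0, 0, 0], [-4, 0, -12, 0, 0, 0, 0]]}}

```text
clock: 39.55
position: [0.5254, 0.1179, 0.257]
tool_rot: [3.137, -0.004, 1.456]
force: [0.6, -1.0, -1.2]
grip_width: 0.0426
finger_force: 0.0
```

Call:
{"api": "play_rows", "payload": {"motion": [[-4, 0, 0, 0, 0, 0, 0], [-8, 0, 0, 0, 0, 0, 0], [-12, 0, 0, 0, 0, 0, 0], [-16, 0, 0, 0, 0, 0, 0], [-20, 0, 0, 0, 0, 0, 0]]}}

```text
clock: 40.05
position: [0.4995, -0.0868, 0.2534]
tool_rot: [3.141, 0.0, 1.45]
force: [0.2, -0.3, -0.0]
grip_width: 0.0426
finger_force: 0.0
```

```bash
python3 look.py; python3 plan.py
```

```text
knob 145 [245. 226.] z 0.1584 centre 528.8,153.0 size 56.2x14.8 long axis 82.6 deg
keeper 10 [259. 220.] z 0.1118 centre 550.3,121.2 size 15.3x7.3 long axis 45.5 deg
keeper 542 [294. 234.] z 0.1088 centre 513.8,35.8 size 167.6x66.6 long axis 77.0 deg
keeper 12 [257. 243.] z 0.1116 centre 490.5,127.9 size 12.9x7.6 long axis 78.7 deg
keeper 9 [262. 244.] z 0.1089 centre 488.6,117.3 size 11.4x5.3 long axis -58.9 deg
tray centre 478.2,-337.9 size 216.4x184.8 long axis -0.7 deg
in tray 126 [407. 227.] z 0.1491 centre 523.0,-255.8 size 45.4x13.1 long axis -8.0 deg
in tray 148 [445. 228.] z 0.1476 centre 519.9,-353.8 size 43.3x12.6 long axis -7.2 deg
in tray 151 [448. 259.] z 0.1485 centre 440.0,-355.1 size 43.8x13.4 long axis -5.6 deg
in tray 110 [409. 260.] z 0.1509 centre 436.8,-256.8 size 43.5x12.6 long axis -5.9 deg
now [498.5 -93.6 253. ] [-180.     0.2   82.7] w 42.8 F 0.0 f [-0.8 -9.2  0.6] t 40.1 q7 -0.27
```

View pics/last_top.png

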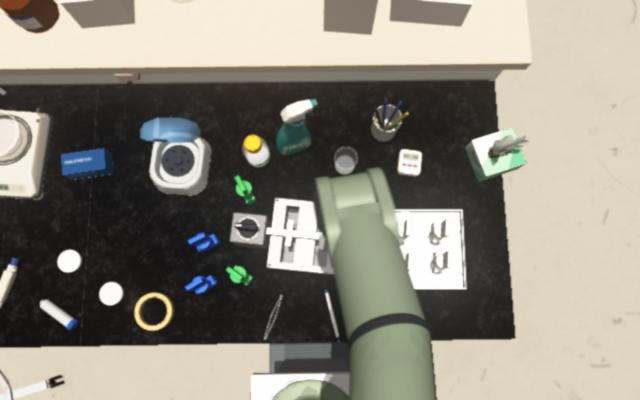

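The top view shows the knob back at its locked angle (248,228), the wells empty, and four carriers upright in the tray around (407–448, 228–260). The bottle, beaker and timer haven't moved. I let the arm settle, then hand in.

Call:
{"api": "play_rows", "payload": {"motion": [[0, 0, 0, 0, 0, 0, 0], [0, 0, 0, 0, 0, 0, 0], [0, 0, 0, 0, 0, 0, 0], [0, 0, 0, 0, 0, 0, 0], [0, 0, 0, 0, 0, 0, 0]]}}

```text
clock: 40.6
position: [0.5001, -0.0845, 0.2533]
tool_rot: [3.142, -0.0, 1.451]
force: [0.4, -0.2, 0.4]
grip_width: 0.043
finger_force: 0.0
```

```bash
python3 look.py | grep -E "knob|tray"; python3 -c "
from workcell import bot
print(bot.job_done())"
```

```text
knob 143 [245. 226.] z 0.1586 centre 528.5,153.2 size 55.8x14.4 long axis 83.4 deg
tray centre 478.5,-336.8 size 216.7x187.5 long axis -0.8 deg
in tray 130 [407. 227.] z 0.1487 centre 522.6,-255.8 size 44.2x12.5 long axis -7.7 deg
in tray 147 [445. 228.] z 0.1483 centre 519.7,-353.9 size 43.5x13.5 long axis -6.8 deg
in tray 150 [448. 259.] z 0.1479 centre 440.0,-355.0 size 43.8x13.8 long axis -5.7 deg
in tray 118 [409. 261.] z 0.1494 centre 436.9,-256.9 size 43.7x13.0 long axis -6.3 deg
the job is handed in; nothing more can be done
None
```

The job is handed in at about 41 s: all four carriers stand upright inside the drain tray, the stand is empty, and the knob is back at its locked angle (the judge gave no verdict).

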